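# Unstack the operator panels and set the spacer plate on its pile

## Task

Finish unpacking the stack in the packing cradle: lay both operator panels separately on the rubber mat, glass up, and put the plywood spacer plate from between them squarely and flat on the pile of spacers already set aside. The spacer is too wide to grip across, but it can be tipped up by a free edge, pinched there and lifted away; do not drag it over the glass of the panel below or press it hard against it. Set everything down rather than dropping it, keep the pile where it is, and do not disturb the other things on the counter.

Things in the scene. Friction and masses are not known exactly. Their poses are not given: they have to be found in the camera images.
- cradle: Packing cradle fixed to the counter: wooden base 136 (own x) x 176 (own y) x 8 mm; origin centre of underside, own x away from the robot (within 0.2 rad). Four aluminium corner angles, tops 68 mm over the counter, legs 18 mm, inner faces at x +-63, y +-78 mm, keep the spacer's corners with 3 mm play; every side is open between them. Stack from below: lower panel, spacer, upper panel.
- panel_upper: Operator panel with a black glass front, the top of the stack, resting on the spacer with its underside 46 mm above the counter. Its housing is a plain block 60 mm (own x) by 100 mm (own y) by 32 mm high, about 0.2 kg, glass front upwards. Origin: centre of the underside, z up.
- panel_lower: Operator panel of the same kind, beneath the spacer, resting on the cradle's base board with its underside 8 mm above the counter. Its housing is a plain block 60 mm (own x) by 100 mm (own y) by 32 mm high, about 0.2 kg, glass front upwards. Origin: centre of the underside, z up.
- spacer: Loose plywood plate between the panels, 120 (own x) x 150 (own y) x 6 mm, 85 g; origin centre of underside, 40 mm over the counter at first. It overhangs the lower panel by about 30 mm at its near (-x) and far (+x) edges, with 32 mm free below. Lifted at the middle of such an edge it tips about the panel's opposite top edge, 30 mm beyond the plate's centre.
- pile_bottom: Lower of two loose spacers that form the pile on the counter, same size as the spacer (120 own x, 150 own y, 6 mm). Origin: centre of its underside, own x away from the robot (turned up to 0.2 rad).
- pile_top: Upper spacer of the pile, same size, its upper face 12 mm above the counter. Origin: centre of its underside.
- mat: Dark rubber mat fixed flat on the counter, 210 mm (own x) by 160 mm (own y) by 3 mm, room for both panels with 30 mm between them. Origin: centre of its underside, own x away from the robot (turned up to 0.15 rad).
- screwdriver: Bystander: screwdriver, 190 mm long, lying between the work places.
- terminal_strip: Bystander: grey strip of rail terminals, 110 x 30 x 28 mm, lying between the work places.
- contactor: Bystander: black and grey contactor, 80 x 45 x 80 mm, standing near the robot.
- breaker: Bystander: white three-pole breaker, 85 x 54 x 70 mm, standing near the robot.
- mug: Bystander: white mug, 92 mm high, at the right.
- rule: Bystander: steel rule, 200 x 30 x 4 mm, lying flat at the left.
Not all that is in view belongs to the job. What is shaped like the spacer but red is not meant.

How it is judged:
By the outcome, as a careful person would: the job done as asked, in the order asked, and still so for the second after the job is handed in, with the robot touching nothing.
It also fails if it takes over 72 s, if anything falls off the work surface, if the arm or the gripper's body presses on something with over 40 N, if the wrist force passes 120 N, or if a joint passes its speed limit or range.

## Robot

A 6-joint arm with a two-finger parallel gripper is mounted at the origin on the work surface. World frame = base frame: x ahead of the robot, y to its left, z up, the work surface at z = 0. Lengths are in m, angles in rad, forces in N, time in s.
With the tool pointing down it reaches from about 0.275 to 0.725 m from the base axis. Payload 5.6 kg.
Tool frame: the origin (TCP) lies midway between the tips of the shut fingers; the grasp point (between the pads) lies 19 mm behind it (pinch_z is the distance from the TCP to the grasp point, in m); x points along the fingers, y is the direction in which the jaws open and shut, and the axes are right-handed (so a half turn about x gives the same grasp; the last joint's range is limited). The gripper opens to 85 mm and grips with 20 to 120 N. Pads are 22 mm wide; open, the fingers measure 114 mm over their backs; the gripper's body (76 mm by 85 mm) begins 54 mm behind the grasp point. The pads swing forward as they close: fully open they stand 13 mm farther back than shut.
Start: joints at [-0.873, 0.255, 0.108, 0, -1.424, -0.285], TCP at [0.221, -0.504, 0.231] pointing down, gripper open.
Joint ranges: [-2.95, 2.95], [-1.21, 1.97], [-1.09, 1.5], [-2.87, 1.71], [-2.94, -0.07], [-3.05, 3.05]. Speed limits (rad/s): [2.57, 2.57, 3.14, 3.14, 3.14, 3.14].

## Interface

Orientations are given as a rotation vector (axis times angle).
In Python, from workcell import read_state, read_camera, finish_job, pinch_z gives the robot as it stands. The module is installed in compiled form; this text tells all that it offers.
- The arm moves only by the shell command python3 -m jog 'ROWS' [FORCE]. ROWS is JSON, a list of rows, each an object of numbers: "x", "y", "z": the shift along the world's x, y, z in cm; "turn": the turn about the world's z in rad; "claw": the finger opening in cm, from 0 to 8.54. A call has 1 to 20 rows; each row is the pose to reach, as a shift and turn from the pose commanded when the call began; what a row does not reach only later rows make up. A row lasts 1/12 s, in which the tool goes at most 41.7 mm and 7.16 degrees, less where a joint would pass 70% of its speed; a pose out of reach is approached as far as the arm can. A call with a gripper value outside its range is refused whole. The fingers move at their own pace and stop on an object; FORCE is the grip in N (left out, the last holds). Time passes only in rows, so rows that repeat a pose let the fingers close. It gives the time, the measured TCP pose, the force and the opening at its end, in the units of the state.
- read_state(): the state, without advancing time (a new reading comes with each control period).
- read_camera(name): name is "side" or "top"; returns a dict with "image" (420x560x3 uint8, red, green, blue), "K" (3x3 intrinsics, pixels), "R" (3x3) and "t" (3): a world point X has camera coordinates R X + t. Camera axes: x right, y down, z forward; pixel columns grow to the right and rows downward; lengths in m; the calibration is good to about 2 mm. A picture is of the moment at which its call begins. There is no depth.
- finish_job(): hands the job in, once; it reports no verdict.
The state is a dict: "t": time; "q": joint angles; "qd": joint speeds; "effort": joint torques, N m; "position": TCP position; "eef_rot": TCP orientation; "ft_force": force on the tool from outside, world axes, zero at the start; "moment": the same for the moment, N m; "gripper_width": finger opening in m.
Only numpy, scipy, OpenCV 4.12 (cv2) and the standard library are available. Lean on these libraries where they do the work, as an engineer would, in place of code of your own. Each camera call takes 0.05 s, during which the arm holds its last target. There are 200 camera calls.

## Working session

There is one attempt and no reset: what is moved stays moved. The work goes in short steps, Python scripts to look and compute and a shell command to move; the robot and the scene stay as the last step left them, time stands still between calls to the robot, and variables do not carry over. Pictures are saved under pics/ and viewed, about 8 in all and at most 12, crops included, and the job is handed in when it is done.

```bash
mkdir -p pics && cat > h.py <<'E'
import numpy as np,cv2
from workcell import *
def snap(n,f,crop=None,s=1):
    c=read_camera(n);im=c["image"][:,:,::-1].copy()
    cv2.imwrite(f"pics/{f}_raw.png",im)
    np.savez(f"pics/{n}_cal.npz",K=c["K"],R=c["R"],t=c["t"])
    if crop: a,b,w,h=crop; im=im[b:b+h,a:a+w]
    if s!=1: im=cv2.resize(im,None,fx=s,fy=s,interpolation=cv2.INTER_CUBIC)
    cv2.imwrite(f"pics/{f}.png",im); return c
def cal(n):
    d=np.load(f"pics/{n}_cal.npz");return d["K"],d["R"],d["t"].ravel()
def ray(n,uv,z):
    K,R,t=cal(n);uv=np.atleast_2d(uv).astype(float)
    d=np.c_[uv,np.ones(len(uv))]@np.linalg.inv(K).T@R;o=-R.T@t
    return o+d*((z-o[2])/d[:,2])[:,None]
def proj(n,X):
    K,R,t=cal(n);p=(np.atleast_2d(X)@R.T+t)@K.T;return p[:,:2]/p[:,2:]
def tri(uvt,uvs):
    A=[];b=[]
    for n,uv in(("top",uvt),("side",uvs)):
        K,R,t=cal(n);P=K@np.c_[R,t]
        for i in(0,1):
            r=uv[i]*P[2]-P[i];A.append(r[:3]);b.append(-r[3])
    return np.linalg.lstsq(np.array(A),np.array(b),rcond=None)[0]
E
python3 - <<'E'
from h import *
for n in("top","side"):
    c=snap(n,n+"0",s=1.4); print(n,c["K"][0,0],(-c["R"].T@c["t"]).round(3),c["R"].round(2).tolist())
s=read_state();print(s,pinch_z)
E
```

```text
top 522.4564063755009 [ 0.335 -0.003  1.45 ] [[-0.01, -1.0, -0.0], [-0.99, 0.01, -0.12], [0.12, 0.0, -0.99]]
side 409.5122516484612 [0.232 0.717 0.693] [[-0.93, -0.36, -0.0], [-0.23, 0.6, -0.76], [0.28, -0.71, -0.65]]
{'t': 0.1, 'q': array([-8.73403103e-01,  2.55703658e-01,  1.07158412e-01, -4.06133668e-04,
       -1.42391377e+00, -2.84631190e-01]), 'qd': array([-7.01187149e-05,  2.90295489e-04,  4.19372930e-03, -6.16201484e-06,
        3.31728196e-04,  1.49455149e-03]), 'effort': array([-4.01342550e-03, -3.87601948e+01,  2.38474631e+01,  5.37794441e+00,
       -3.76914802e-03, -4.04391051e-05]), 'position': array([ 0.22051596, -0.50338403,  0.23049002]), 'eef_rot': array([-0.32243   ,  1.54687781,  0.32504606]), 'ft_force': array([ 0.72216514, -0.51272345, -0.6310945 ]), 'moment': array([ 0.01574826, -0.010894  , -0.02726823]), 'gripper_width': 0.08514037932301748} 0.0187
```

View pics/top0.png

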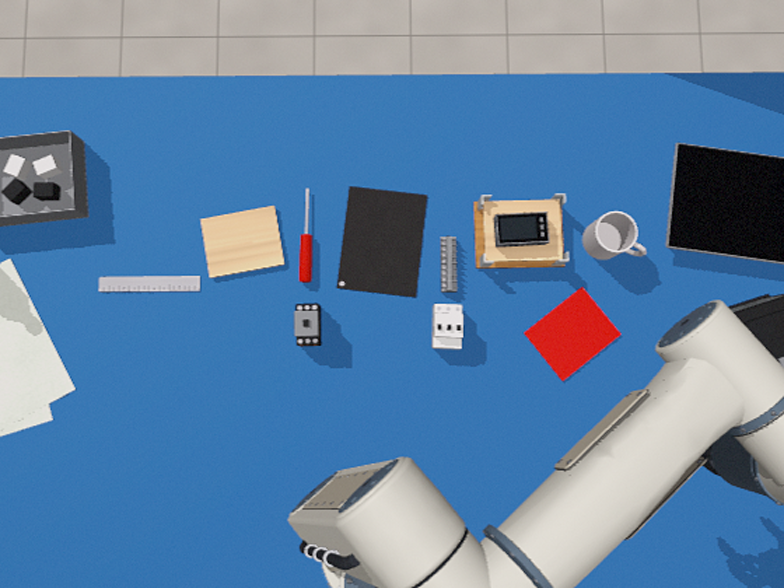

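View pics/side0.png

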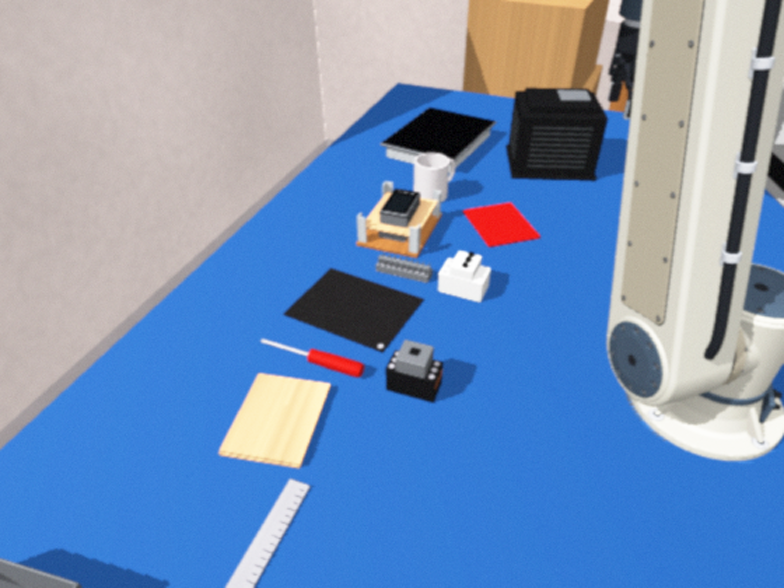

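The stack is at about (522,229) in the top picture and (400,210) in the side picture. The mat is at (383,242) and the pile at (243,242). Three things could be mistaken for them: the red plate (572,334), the black screen at right (730,205) and the paper at left. None fits: one is red, the other two are the wrong size. I'll confirm in an enlarged crop.

```bash
python3 - <<'E'
from h import *
t=cv2.imread("pics/top0_raw.png");s=cv2.imread("pics/side0_raw.png")
z=lambda im,a,b,w,h,k:cv2.resize(im[b:b+h,a:a+w],None,fx=k,fy=k,interpolation=cv2.INTER_CUBIC)
C=np.zeros((590,790,3),np.uint8)
a=z(t,330,130,85,70,4.6);b=z(s,245,120,80,70,4.6);c=z(t,135,140,80,65,4);d=z(s,150,260,95,80,3.2)
C[:a.shape[0],:a.shape[1]]=a;C[:b.shape[0],400:400+b.shape[1]]=b
C[325:325+c.shape[0],:c.shape[1]]=c;C[325:325+d.shape[0],400:400+d.shape[1]]=d
cv2.imwrite("pics/comp.png",C)
# segmentation
h=cv2.cvtColor(t,cv2.COLOR_BGR2HSV)
def rect(m,box,z):
    k=np.zeros(m.shape,np.uint8);x,y,w,hh=box;k[y:y+hh,x:x+w]=m[y:y+hh,x:x+w]
    cs=max(cv2.findContours(k,0,2)[0],key=cv2.contourArea)
    W=ray("top",cs[:,0].astype(float),z)
    r=cv2.minAreaRect((W[:,:2]*1000).astype(np.float32));return r
nb=((h[...,0]<95)|(h[...,0]>125)|(h[...,1]<90)).astype(np.uint8)*255
print("pile",rect(nb,(138,142,68,60),.012))
dk=(t.max(2)<70).astype(np.uint8)*255
print("mat",rect(dk,(236,128,74,90),.003))
print("panel",rect((t.max(2)<90).astype(np.uint8)*255,(350,145,45,35),.078))
for nm,bx,zz in(("breaker",(300,210,40,45),.07),("contactor",(205,210,30,45),.08),("term",(312,165,18,45),.028),("screwdr",(210,130,15,75),.01),("mug",(410,145,55,45),.09)):
    print(nm,rect(nb,bx,zz))
E
```

```text
pile ((597.510986328125, 269.9564208984375), (123.80459594726562, 152.9079132080078), 10.143324851989746)
mat ((597.6095581054688, -9.845947265625), (157.17849731445312, 208.04421997070312), 82.87297058105469)
panel ((604.621337890625, -274.4600830078125), (61.42019271850586, 99.5514144897461), 2.682168483734131)
breaker ((421.41094970703125, -130.92654418945312), (58.04025650024414, 84.79706573486328), 88.80829620361328)
contactor ((426.0768737792969, 132.35118103027344), (76.41634368896484, 47.33613204956055), 0.2041594237089157)
term ((546.3170166015625, -140.8498992919922), (108.88675689697266, 32.35337829589844), 0.5115731358528137)
screwdr ((610.7542114257812, 144.37661743164062), (190.72467041015625, 25.10569190979004), 0.2862912714481354)
mug ((590.794921875, -444.568603515625), (89.45587158203125, 116.32115173339844), 6.006109714508057)
```

View pics/comp.png

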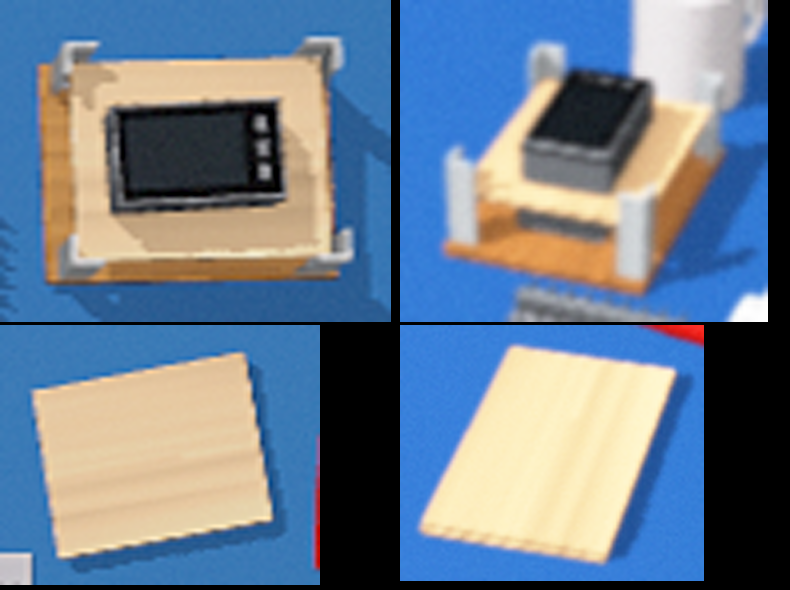

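The crop confirms the stack: a panel on a light plywood plate between aluminium angles, with another dark panel visible below. The light pile is two plates thick. Next: check heights from both views and get the tool heading.

```bash
python3 - <<'E'
from h import *
from scipy.spatial.transform import Rotation as Ro
T=lambda u,v:(u/4.6+330,v/4.6+130); S=lambda u,v:((u-400)/4.6+245,v/4.6+120)
pts={"pan FL":(T(108,108),S(525,150)),"pan FR":(T(280,98),S(573,70)),"pan NR":(T(285,200),S(652,85)),"pan NL":(T(115,212),S(615,165)),
"ang FL":(T(62,45),S(447,150)),"ang NL":(T(62,240),S(620,192)),
"base NL":(T(47,283),S(640,292)),"base FL":(T(38,66),S(445,250)),"spacer NL~":(T(78,255),S(620,222))}
for k,(a,b) in pts.items(): print(k,(tri(a,b)*1000).round(1))
P=lambda u,v:(u/4+135,v/4+140);Q=lambda u,v:((u-400)/3.2+150,(v-325)/3.2+260)
for k,a,b in(("pileFL",P(33,391-325),Q(420,530)),("pileFR",P(243,352-325),Q(514,347)),("pileNR",P(272,520-325),Q(676,370)),("pileNL",P(60,557-325),Q(608,555))): print(k,(tri(a,b)*1000).round(1))
c=ray("top",[T(78,60),T(330,58),T(330,250),T(80,258)],.046);print("spacer corners@46",(c*1000).round(0).tolist(),c.mean(0).round(4))
R=Ro.from_rotvec(read_state()["eef_rot"]).as_matrix();print(R.round(3)); print("yaw of jaw axis",np.arctan2(R[1,1],R[0,1]))
E
```

```text
pan FL [ 633.1 -228.7   66.7]
pan FR [ 638.1 -328.8   70.1]
pan NR [ 579.3 -329.2   69.8]
pan NL [ 571.9 -230.7   67.7]
ang FL [ 671.1 -201.2   73.7]
ang NL [ 555.8 -198.9   70.4]
base NL [ 5.410e+02 -1.991e+02 -5.000e-01]
base FL [ 6.753e+02 -1.968e+02  4.000e-01]
spacer NL~ [ 554.7 -211.7   40.1]
pileFL [644.3 355.2   0.7]
pileFR [668.7 205.6   7.6]
pileNR [549.8 184.5   8.2]
pileNL [524.7 332.2   5.5]
spacer corners@46 [[669.0, -214.0, 46.0], [669.0, -365.0, 46.0], [553.0, -360.0, 46.0], [549.0, -213.0, 46.0]] [ 0.6103 -0.288   0.046 ]
[[-0.001 -0.401  0.916]
 [ 0.002  0.916  0.401]
 [-1.     0.002 -0.   ]]
yaw of jaw axis 1.983498517300558
```

Panel top corners come out at z≈67–70 (text: 78), base corners at ≈0 and pile at 1–8 (text: 12). My triangulated heights are therefore about 6–9 mm low from picking blurred corners. The panel size seen from above (61×99.5 at z=78) supports the text's height. Moving over the upper panel.

```bash
python3 -m jog '[{"x":38.45,"y":22.7,"z":-8,"turn":1.203,"claw":8.5},{"x":38.45,"y":22.7,"z":-8,"turn":1.203},{"x":38.45,"y":22.7,"z":-8,"turn":1.203},{"x":38.45,"y":22.7,"z":-8,"turn":1.203},{"x":38.45,"y":22.7,"z":-8,"turn":1.203},{"x":38.45,"y":22.7,"z":-8,"turn":1.203},{"x":38.45,"y":22.7,"z":-8,"turn":1.203},{"x":38.45,"y":22.7,"z":-8,"turn":1.203},{"x":38.45,"y":22.7,"z":-8,"turn":1.203},{"x":38.45,"y":22.7,"z":-8,"turn":1.203},{"x":38.45,"y":22.7,"z":-8,"turn":1.203},{"x":38.45,"y":22.7,"z":-8,"turn":1.203},{"x":38.45,"y":22.7,"z":-8,"turn":1.203},{"x":38.45,"y":22.7,"z":-8,"turn":1.203}]' 20
python3 - <<'E'
from h import *
snap("side","s1",(230,100,110,95),5); print(read_state()["q"].round(2))
E
```

```text
[-0.87  0.26  0.11 -0.   -1.42 -0.28]invalid input
```

View pics/s1.png

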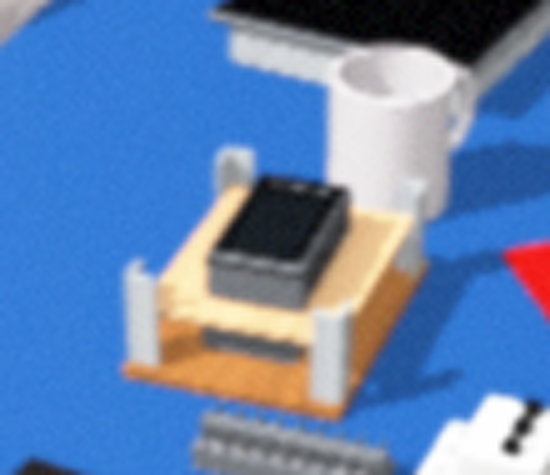

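The row was refused, so the arm hasn't moved and the picture shows the stack untouched. Every row probably needs all five keys.

```bash
python3 -m jog '[{"x":38.5,"y":22.7,"z":-8,"turn":1.2,"claw":8.5},{"x":38.5,"y":22.7,"z":-8,"turn":1.2,"claw":8.5},{"x":38.5,"y":22.7,"z":-8,"turn":1.2,"claw":8.5},{"x":38.5,"y":22.7,"z":-8,"turn":1.2,"claw":8.5},{"x":38.5,"y":22.7,"z":-8,"turn":1.2,"claw":8.5},{"x":38.5,"y":22.7,"z":-8,"turn":1.2,"claw":8.5},{"x":38.5,"y":22.7,"z":-8,"turn":1.2,"claw":8.5},{"x":38.5,"y":22.7,"z":-8,"turn":1.2,"claw":8.5},{"x":38.5,"y":22.7,"z":-8,"turn":1.2,"claw":8.5},{"x":38.5,"y":22.7,"z":-8,"turn":1.2,"claw":8.5},{"x":38.5,"y":22.7,"z":-8,"turn":1.2,"claw":8.5},{"x":38.5,"y":22.7,"z":-8,"turn":1.2,"claw":8.5},{"x":38.5,"y":22.7,"z":-8,"turn":1.2,"claw":8.5},{"x":38.5,"y":22.7,"z":-8,"turn":1.2,"claw":8.5}]' 20
```

```text
t: 1.32
position: [0.6054, -0.2768, 0.1508]
eef_rot: [-1.24, 1.19, 1.241]
ft_force: [-0.1, 0.3, 0.3]
gripper_width: 0.085
```

```bash
python3 -m jog '[{"x":0,"y":0,"z":-4,"turn":0,"claw":8.5},{"x":0,"y":0,"z":-7,"turn":0,"claw":8.5},{"x":0,"y":0,"z":-9,"turn":0,"claw":8.5},{"x":0,"y":0,"z":-10.2,"turn":0,"claw":8.5},{"x":0,"y":0,"z":-10.2,"turn":0,"claw":8.5},{"x":0,"y":0,"z":-10.2,"turn":0,"claw":7},{"x":0,"y":0,"z":-10.2,"turn":0,"claw":6},{"x":0,"y":0,"z":-10.2,"turn":0,"claw":5},{"x":0,"y":0,"z":-10.2,"turn":0,"claw":5},{"x":0,"y":0,"z":-10.2,"turn":0,"claw":5},{"x":0,"y":0,"z":-10.2,"turn":0,"claw":5},{"x":0,"y":0,"z":-10.2,"turn":0,"claw":5}]' 30 && python3 -m jog '[{"x":0,"y":0,"z":1,"turn":0,"claw":5},{"x":0,"y":0,"z":2,"turn":0,"claw":5},{"x":0,"y":0,"z":4,"turn":0,"claw":5},{"x":0,"y":0,"z":8,"turn":0,"claw":5},{"x":0,"y":0,"z":10,"turn":0,"claw":5},{"x":0,"y":0,"z":10,"turn":0,"claw":5}]'
```

```text
t: 2.32
position: [0.6069, -0.2777, 0.0518]
eef_rot: [-1.244, 1.188, 1.236]
ft_force: [-0.2, -0.6, 6.7]
gripper_width: 0.0593
t: 2.82
position: [0.6083, -0.2781, 0.1567]
eef_rot: [-1.249, 1.185, 1.231]
ft_force: [0.5, -0.8, -1.2]
gripper_width: 0.0591
```

```bash
python3 -m jog '[{"x":0,"y":0,"z":2,"turn":0,"claw":5},{"x":0,"y":0,"z":2,"turn":0,"claw":5}]'; python3 - <<'E'
from h import *
from scipy.spatial.transform import Rotation as Ro
c=snap("side","s2");snap("top","t2")
a=cv2.imread("pics/s2_raw.png")[40:200,220:350];b=cv2.imread("pics/t2_raw.png")[110:220,325:435]
a=cv2.resize(a,None,fx=3,fy=3,interpolation=2);b=cv2.resize(b,None,fx=3.5,fy=3.5,interpolation=2)
C=np.zeros((480,780,3),np.uint8);C[:a.shape[0],:a.shape[1]]=a;C[:b.shape[0],392:392+b.shape[1]]=b;cv2.imwrite("pics/c2.png",C)
s=read_state();R=Ro.from_rotvec(s["eef_rot"]).as_matrix();print(s["position"],s["ft_force"],R.round(3),np.arctan2(R[1,1],R[0,1]))
E
```

```text
t: 2.98
position: [0.6067, -0.2773, 0.1728]
eef_rot: [-1.244, 1.187, 1.236]
ft_force: [0.4, -0.2, -0.8]
gripper_width: 0.0592
[ 0.60579348 -0.27655422  0.16932654] [ 0.07563011  0.63013204 -3.20144996] [[ 0.001 -0.999 -0.042]
 [ 0.    -0.042  0.999]
 [-1.    -0.001  0.   ]] -3.0996273734891933
```

View pics/c2.png

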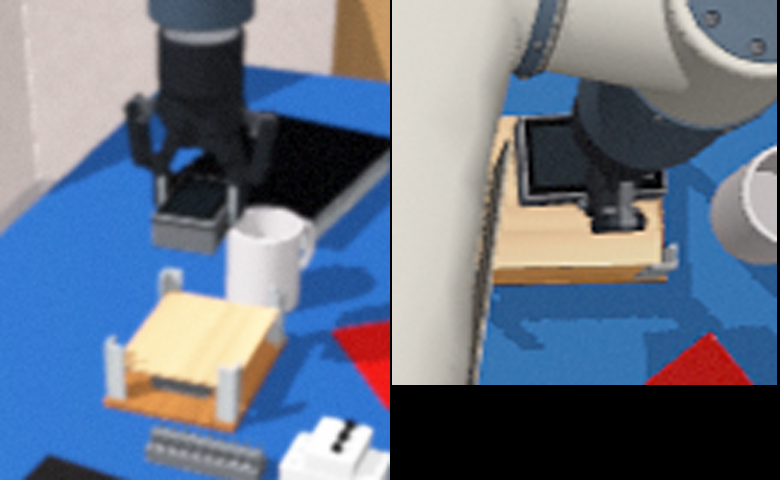

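The panel is held level and the spacer looks undisturbed in both views. The panel seems off-centre in y relative to the fingers, so I'll quantify that before placing.

```bash
python3 - <<'E'
from h import *
f=lambda u,v:(325+(u-392)/3.5,110+v/3.5)
z=.195
for n,p in(("TL",(518,118)),("BL",(520,203)),("TR?",(575,114)),("BR",(666,190))): print(n,ray("top",f(*p),z)[0].round(4))
g=lambda u,v:(220+u/3,40+v/3)
for n,p in(("FL",(153,215)),("NL",(218,228)),("FR",(185,178)),("NR",(237,190))): print("side",n,ray("side",g(*p),z)[0].round(4))
print("tcp proj top",(proj("top",[.606,-.2766,.169])[0]-[325,110])*3.5+[392,0],"side",(proj("side",[.606,-.2766,.169])[0]-[220,40])*3)
E
```

```text
TL [ 0.6316 -0.2263  0.195 ]
BL [ 0.5711 -0.226   0.195 ]
TR? [ 0.6342 -0.2664  0.195 ]
BR [ 0.5796 -0.3281  0.195 ]
side FL [ 0.6296 -0.2279  0.195 ]
side NL [ 0.5663 -0.2246  0.195 ]
side FR [ 0.6306 -0.3104  0.195 ]
side NR [ 0.576  -0.3031  0.195 ]
tcp proj top [583.22321872 161.14529492] side [196.68472354 222.81088609]
```

Both views put the panel centre at about (0.603,−0.277), on the TCP, so the apparent offset was only perspective. Placing it at the far half of the mat.

```bash
python3 -m jog '[{"x":1,"y":4,"z":0,"turn":-0.1,"claw":5},{"x":2,"y":8,"z":0,"turn":-0.166,"claw":5},{"x":3,"y":12,"z":0,"turn":-0.166,"claw":5},{"x":4.1,"y":16,"z":0,"turn":-0.166,"claw":5},{"x":4.1,"y":20,"z":0,"turn":-0.166,"claw":5},{"x":4.1,"y":24,"z":-2,"turn":-0.166,"claw":5},{"x":4.1,"y":26.1,"z":-5,"turn":-0.166,"claw":5},{"x":4.1,"y":26.1,"z":-8,"turn":-0.166,"claw":5},{"x":4.1,"y":26.1,"z":-11,"turn":-0.166,"claw":5},{"x":4.1,"y":26.1,"z":-14,"turn":-0.166,"claw":5},{"x":4.1,"y":26.1,"z":-15.3,"turn":-0.166,"claw":5},{"x":4.1,"y":26.1,"z":-15.8,"turn":-0.166,"claw":5},{"x":4.1,"y":26.1,"z":-16.1,"turn":-0.166,"claw":5},{"x":4.1,"y":26.1,"z":-16.3,"turn":-0.166,"claw":5},{"x":4.1,"y":26.1,"z":-16.3,"turn":-0.166,"claw":5},{"x":4.1,"y":26.1,"z":-16.3,"turn":-0.166,"claw":5}]'; python3 -c "
from h import *
s=read_state();print(s['position'],s['ft_force'])"
```

```text
t: 4.42
position: [0.6445, -0.0161, 0.0081]
eef_rot: [-1.117, 1.268, 1.12]
ft_force: [-9.9, 2.5, 16.6]
gripper_width: 0.0596
[ 0.64454414 -0.01608053  0.00811711] [-9.92433079  2.50950688 16.58827011]
```

```bash
python3 -m jog '[{"x":0,"y":0,"z":0.2,"turn":0,"claw":5},{"x":0,"y":0,"z":0.2,"turn":0,"claw":5}]';  python3 -m jog '[{"x":0,"y":0,"z":0,"turn":0,"claw":6.5},{"x":0,"y":0,"z":0,"turn":0,"claw":7.5},{"x":0,"y":0,"z":0,"turn":0,"claw":8},{"x":0,"y":0,"z":2,"turn":0,"claw":8},{"x":0,"y":0,"z":6,"turn":0,"claw":8},{"x":0,"y":0,"z":10,"turn":0,"claw":8},{"x":0,"y":0,"z":13,"turn":0,"claw":8},{"x":0,"y":0,"z":13,"turn":0,"claw":8}]'
```

```text
t: 4.58
position: [0.6464, -0.0158, 0.0083]
eef_rot: [-1.117, 1.265, 1.117]
ft_force: [-3.1, 2.0, 7.5]
gripper_width: 0.0593
t: 5.25
position: [0.6509, -0.0162, 0.1468]
eef_rot: [-1.124, 1.254, 1.108]
ft_force: [0.2, -0.1, 1.3]
gripper_width: 0.0799
```

```bash
python3 - <<'E'
from h import *
snap("top","t3"); t=cv2.imread("pics/t3_raw.png");h=cv2.cvtColor(t,cv2.COLOR_BGR2HSV)
def rect(m,box,z):
    k=np.zeros(m.shape,np.uint8);x,y,w,hh=box;k[y:y+hh,x:x+w]=m[y:y+hh,x:x+w]
    c=max(cv2.findContours(k,0,2)[0],key=cv2.contourArea)
    return cv2.minAreaRect((ray("top",c[:,0].astype(float),z)[:,:2]*1000).astype(np.float32))
m=((t[...,2]>170)&(h[...,1]<125)&(h[...,1]>45)&(h[...,0]<30)).astype(np.uint8)*255
print("pile",h[172,172],"spacer",h[165,370],"base",h[165,341]); print(rect(m,(335,130,80,70),.046))
crop=cv2.resize(t[120:220,235:430],None,fx=4,fy=4,interpolation=2)
cv2.imwrite("pics/c3.png",np.vstack([crop,cv2.cvtColor(cv2.resize(m[130:200,330:415],None,fx=2.8,fy=2.8)[:,:238],8) if 0 else crop[:0]]))
E
```

```text
pile [ 18  74 226] spacer [ 17  76 228] base [ 16 148 193]
((609.9622192382812, -283.7027587890625), (119.635009765625, 152.71334838867188), 1.226392149925232)
```

View pics/c3.png

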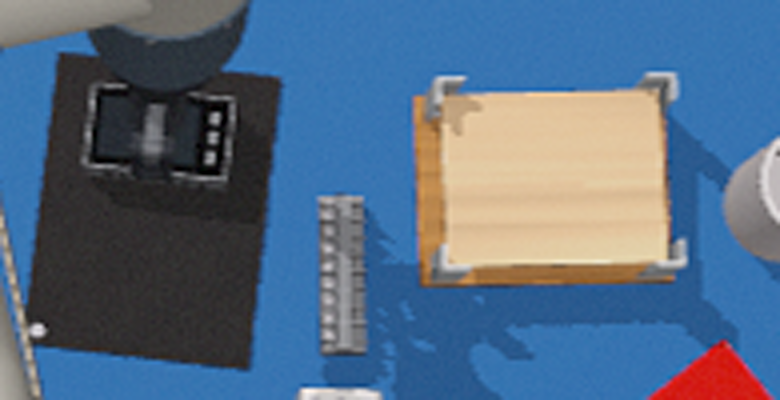

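The upper panel lies glass up on the far half of the mat, at (160,130) in the crop. The spacer at (555,180) is free, with centre (0.610,−0.284) and yaw 0.02. Next I bring the closed fingers outside the middle of its near edge, jaw axis along that edge.

```bash
python3 -m jog '[{"x":-2,"y":-4,"z":0,"turn":-0.12,"claw":0},{"x":-4,"y":-7,"z":0,"turn":-0.24,"claw":0},{"x":-6,"y":-10,"z":0,"turn":-0.36,"claw":0},{"x":-8,"y":-13,"z":0,"turn":-0.48,"claw":0},{"x":-10,"y":-16,"z":0,"turn":-0.6,"claw":0},{"x":-12,"y":-19,"z":0,"turn":-0.72,"claw":0},{"x":-12,"y":-22,"z":0,"turn":-0.84,"claw":0},{"x":-12,"y":-25,"z":0,"turn":-0.96,"claw":0},{"x":-12,"y":-27,"z":0,"turn":-1.08,"claw":0},{"x":-12,"y":-27,"z":0,"turn":-1.2,"claw":0},{"x":-12,"y":-27,"z":-2,"turn":-1.32,"claw":0},{"x":-12,"y":-27,"z":-5,"turn":-1.425,"claw":0},{"x":-12,"y":-27,"z":-8,"turn":-1.425,"claw":0},{"x":-12,"y":-27,"z":-10.5,"turn":-1.425,"claw":0},{"x":-12,"y":-27,"z":-10.5,"turn":-1.425,"claw":0},{"x":-12,"y":-27,"z":-10.5,"turn":-1.425,"claw":0}]' && python3 - <<'E'
from h import *
snap("side","s4",(215,90,140,110),5)
s=read_state();print(s["position"],s["ft_force"],s["eef_rot"],s["q"].round(2))
E
```

```text
t: 6.63
position: [0.5255, -0.2857, 0.0319]
eef_rot: [-0.017, 1.575, 0.018]
ft_force: [0.8, -0.7, 0.6]
gripper_width: -0.0
[ 0.52699047 -0.28617226  0.0338618 ] [1.19646563 0.00980223 0.3153312 ] [-0.01814537  1.57091649  0.01694641] [-0.24  0.48 -0.08  0.   -1.01 -1.31]
```

View pics/s4.png

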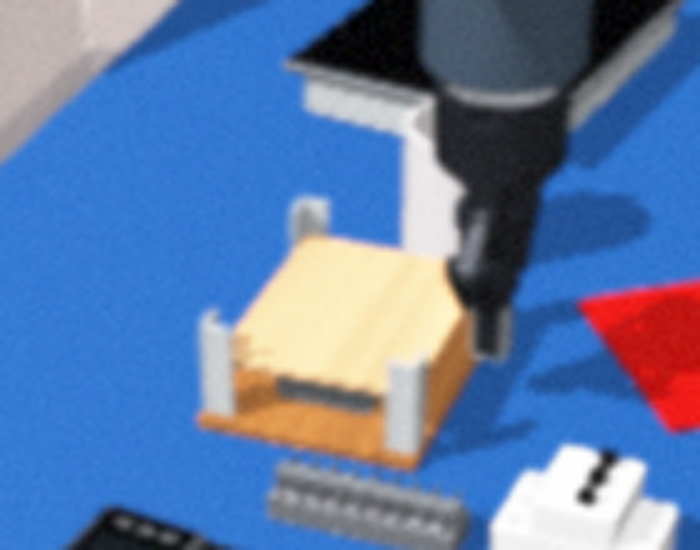

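```bash
python3 -m jog '[{"x":0.5,"y":0,"z":0,"turn":0,"claw":0},{"x":0.9,"y":0,"z":0,"turn":0,"claw":0},{"x":1.2,"y":0,"z":0,"turn":0,"claw":0},{"x":1.2,"y":0,"z":0,"turn":0,"claw":0}]'; for i in 1 2 3 4 5; do python3 -m jog '[{"x":0.1,"y":0,"z":0,"turn":0,"claw":0},{"x":0.1,"y":0,"z":0,"turn":0,"claw":0}]' | grep -E "pos|ft"; done
```

```text
t: 7.02
position: [0.5401, -0.2859, 0.0343]
eef_rot: [-0.018, 1.569, 0.017]
ft_force: [0.0, 0.6, -0.1]
gripper_width: 0.0003
position: [0.5399, -0.2858, 0.0335]
ft_force: [-0.2, -0.2, 0.1]
position: [0.5406, -0.2858, 0.0333]
ft_force: [0.3, -0.7, -0.7]
position: [0.5415, -0.2858, 0.0333]
ft_force: [-1.1, -0.2, 0.4]
position: [0.5423, -0.2857, 0.0332]
ft_force: [-1.8, 0.4, 1.0]
position: [0.5427, -0.2855, 0.033]
ft_force: [-4.9, 1.2, 2.5]
```

Contact is felt: the plate has taken up its 3 mm play and now bears on the far angles with about 5 N. I'll lower the fingertips for more engagement, press again, then raise the edge by friction.

```bash
python3 -m jog '[{"x":-0.6,"y":0,"z":0,"turn":0,"claw":0},{"x":-0.6,"y":0,"z":-1,"turn":0,"claw":0},{"x":-0.6,"y":0,"z":-1.9,"turn":0,"claw":0},{"x":-0.2,"y":0,"z":-1.9,"turn":0,"claw":0},{"x":0,"y":0,"z":-1.9,"turn":0,"claw":0},{"x":0.05,"y":0,"z":-1.9,"turn":0,"claw":0},{"x":0.05,"y":0,"z":-1.9,"turn":0,"claw":0}]'; python3 -m jog '[{"x":0,"y":0,"z":0.2,"turn":0,"claw":0},{"x":0,"y":0,"z":0.4,"turn":0,"claw":0},{"x":0,"y":0,"z":0.6,"turn":0,"claw":0},{"x":0,"y":0,"z":0.8,"turn":0,"claw":0},{"x":0.05,"y":0,"z":1,"turn":0,"claw":0},{"x":0.1,"y":0,"z":1.2,"turn":0,"claw":0},{"x":0.1,"y":0,"z":1.2,"turn":0,"claw":0}]'; python3 - <<'E'
from h import *
snap("side","s5",(215,90,140,110),5)
s=read_state();print(s["position"],s["ft_force"])
E
```

```text
t: 8.43
position: [0.5428, -0.2855, 0.0134]
eef_rot: [-0.016, 1.574, 0.018]
ft_force: [-5.0, 0.7, -1.1]
gripper_width: 0.0002
t: 9.02
position: [0.5433, -0.2855, 0.0263]
eef_rot: [-0.016, 1.574, 0.018]
ft_force: [-7.1, 0.6, 0.1]
gripper_width: 0.0
[ 0.54326637 -0.28550798  0.02608004] [-6.81635185  0.83447798  0.21605199]
```

View pics/s5.png

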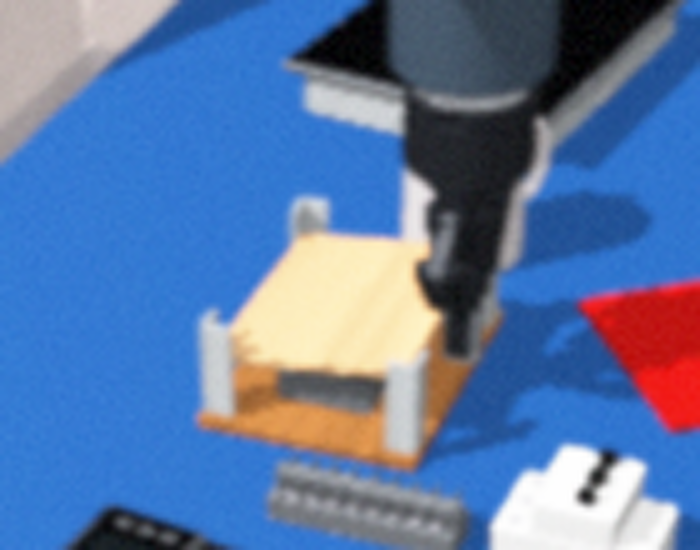

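The edge tipped up as planned: the near edge is about 12 mm up, level with the angle's top at (405,360), and the force is a steady 7 N. Continuing along the arc.

```bash
python3 -m jog '[{"x":0.04,"y":0,"z":0.25,"turn":0,"claw":0},{"x":0.1,"y":0,"z":0.5,"turn":0,"claw":0},{"x":0.15,"y":0,"z":0.75,"turn":0,"claw":0},{"x":0.23,"y":0,"z":1.0,"turn":0,"claw":0},{"x":0.31,"y":0,"z":1.25,"turn":0,"claw":0},{"x":0.4,"y":0,"z":1.5,"turn":0,"claw":0},{"x":0.5,"y":0,"z":1.75,"turn":0,"claw":0},{"x":0.5,"y":0,"z":1.75,"turn":0,"claw":0}]'; python3 -m jog '[{"x":0.1,"y":0,"z":0.25,"turn":0,"claw":0},{"x":0.2,"y":0,"z":0.5,"turn":0,"claw":0},{"x":0.32,"y":0,"z":0.75,"turn":0,"claw":0},{"x":0.45,"y":0,"z":1.0,"turn":0,"claw":0},{"x":0.6,"y":0,"z":1.25,"turn":0,"claw":0},{"x":0.6,"y":0,"z":1.25,"turn":0,"claw":0}]'
```

```text
t: 9.73
position: [0.5461, -0.2855, 0.0434]
eef_rot: [-0.015, 1.579, 0.018]
ft_force: [-12.6, 0.9, 2.7]
gripper_width: -0.0002
t: 10.23
position: [0.5497, -0.2855, 0.0558]
eef_rot: [-0.014, 1.584, 0.018]
ft_force: [-20.3, 2.6, 6.0]
gripper_width: -0.0001
```

```bash
python3 -m jog '[{"x":-0.1,"y":0,"z":0.2,"turn":0,"claw":0},{"x":-0.2,"y":0,"z":0.4,"turn":0,"claw":0},{"x":-0.2,"y":0,"z":0.6,"turn":0,"claw":0},{"x":-0.2,"y":0,"z":0.8,"turn":0,"claw":0},{"x":-0.2,"y":0,"z":0.8,"turn":0,"claw":0}]'; python3 - <<'E'
from h import *
snap("side","s6",(215,80,140,115),5)
s=read_state();print(s["position"],s["ft_force"])
E
```

```text
t: 10.65
position: [0.5552, -0.2863, 0.0657]
eef_rot: [-0.018, 1.568, 0.016]
ft_force: [-3.3, -0.4, 2.1]
gripper_width: -0.0002
[ 0.55501468 -0.28620871  0.06549132] [-1.70588051 -0.56980352  2.01190989]
```

View pics/s6.png

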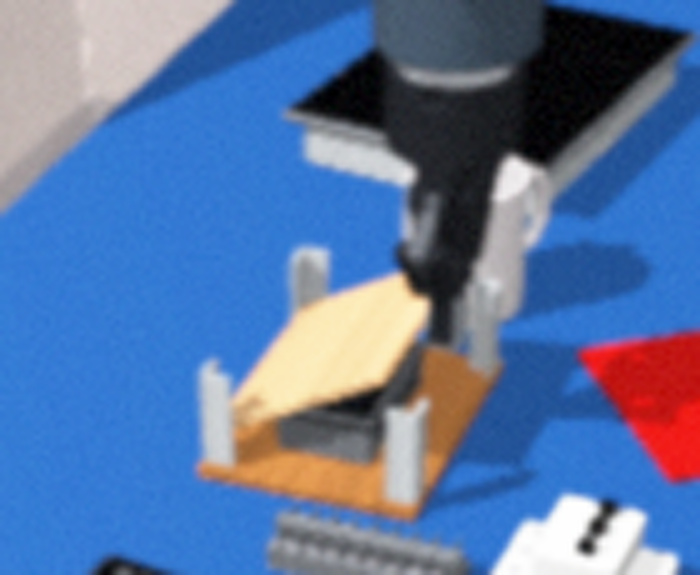

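The plate is now tilted about 30°, its raised edge at (420,290) resting on the fingers with only 2 N. Continuing to steeper angles.

```bash
python3 -m jog '[{"x":0.2,"y":0,"z":0.3,"turn":0,"claw":0},{"x":0.4,"y":0,"z":0.6,"turn":0,"claw":0},{"x":0.65,"y":0,"z":0.9,"turn":0,"claw":0},{"x":0.86,"y":0,"z":1.15,"turn":0,"claw":0},{"x":1.1,"y":0,"z":1.4,"turn":0,"claw":0},{"x":1.1,"y":0,"z":1.4,"turn":0,"claw":0}]'|grep -E "pos|ft|t:"; python3 -m jog '[{"x":0.25,"y":0,"z":0.25,"turn":0,"claw":0},{"x":0.5,"y":0,"z":0.5,"turn":0,"claw":0},{"x":0.8,"y":0,"z":0.8,"turn":0,"claw":0},{"x":0.8,"y":0,"z":0.8,"turn":0,"claw":0}]' |grep -E "pos|ft|t:"; python3 - <<'E'
from h import *
snap("side","s7",(215,80,140,115),5)
s=read_state();print(s["position"],s["ft_force"])
E
```

```text
t: 11.2
position: [0.5663, -0.2859, 0.079]
eef_rot: [-0.018, 1.569, 0.017]
ft_force: [-0.3, -0.3, 0.2]
t: 11.53
position: [0.5741, -0.286, 0.0871]
eef_rot: [-0.018, 1.569, 0.017]
ft_force: [-0.6, -0.6, 1.1]
[ 0.57379516 -0.28586336  0.08669043] [-0.23098232 -0.59854844 -0.21875219]
```

View pics/s7.png

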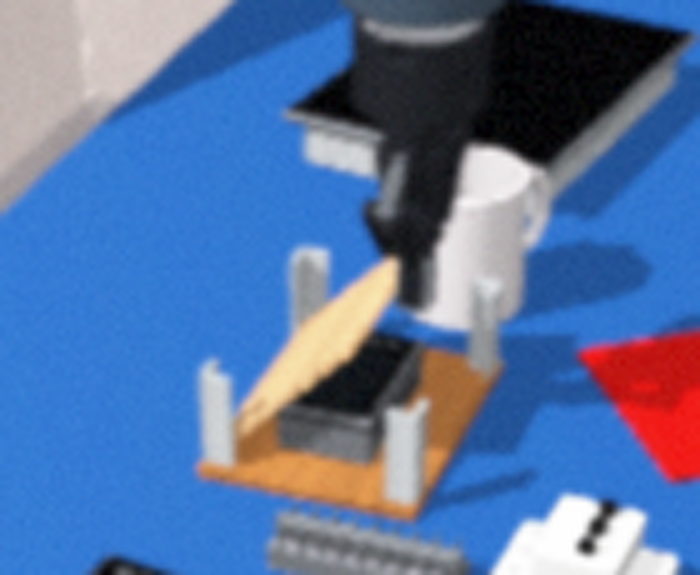

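The plate is at about 50°, its top edge at (393,262) leaning lightly on the fingers (≈0.5 N), and the lower panel is undisturbed. I've viewed 10 pictures, so from here I'll check with numbers.

Next:
1. Tip the plate to about 70°.
2. Open the jaws along the edge, keeping one finger as the support.
3. Swing the other finger round the plate's end to its far side.

```bash
python3 -m jog '[{"x":0.3,"y":0,"z":0.2,"turn":0,"claw":0},{"x":0.6,"y":0,"z":0.35,"turn":0,"claw":0},{"x":0.9,"y":0,"z":0.5,"turn":0,"claw":0},{"x":1.2,"y":0,"z":0.65,"turn":0,"claw":0},{"x":1.5,"y":0,"z":0.8,"turn":0,"claw":0},{"x":1.8,"y":0,"z":0.9,"turn":0,"claw":0},{"x":2.1,"y":0,"z":1.0,"turn":0,"claw":0},{"x":2.4,"y":0,"z":1.0,"turn":0,"claw":0},{"x":2.4,"y":0,"z":1.0,"turn":0,"claw":0}]' && python3 - <<'E'
from h import *
snap("side","s8");s=read_state();print(s["position"],s["ft_force"])
t=cv2.imread("pics/s8_raw.png");h=cv2.cvtColor(t,cv2.COLOR_BGR2HSV)
m=((t[...,2]>150)&(h[...,1]<135)&(h[...,1]>40)&(h[...,0]<30)&(h[...,0]>8))
for y in range(110,185,3): print(y,"".join("#" if v else "." for v in m[y,250:320]))
# expected left-end (+y) outline for tilts; plate pivot (.64,.040), near L 86 along
for d in(50,60,70,80):
    a=np.radians(d);L=[.64-.086*np.cos(a),-.2087,.04+.086*np.sin(a)];B=[.64+.034*np.cos(a),-.2087,.04-.034*np.sin(a)];L2=[L[0],-.3587,L[2]]
    print(d,proj("side",[L,B,L2]).round(0).tolist())
E
```

```text
t: 12.33
position: [0.5978, -0.2857, 0.0961]
eef_rot: [-0.017, 1.57, 0.017]
ft_force: [-0.9, 0.4, 0.7]
gripper_width: 0.0001
[ 0.59745748 -0.28573305  0.09605688] [-0.65309508 -0.84413049 -1.05424112]
110 ......................................................................
113 ......................................................................
116 ......................................................................
119 ......................................................................
122 ......................................................................
125 ......................................................................
128 ......................................................................
131 ....................................#.................................
134 .................................###..................................
137 ..............................###.....................................
140 ...........................####.......................................
143 .........................#####........................................
[... 483 characters left out ...]
..........................................
167 ............#.....................................#...................
170 ............#...........####.............#.......##...................
173 .....#.#####.............................##......##...................
176 .............##..........................#.......###..................
179 ...........................##............##...........................
182 ..........................................#...........................
50 [[284.0, 147.0], [260.0, 169.0], [302.0, 123.0]]
60 [[280.0, 143.0], [261.0, 171.0], [298.0, 120.0]]
70 [[275.0, 141.0], [263.0, 172.0], [294.0, 117.0]]
80 [[270.0, 138.0], [265.0, 172.0], [289.0, 115.0]]
```

The silhouette fits a tilt of about 65–68°. Now opening along the edge, shifting the tool so that one finger stays at the middle as support.

```bash
python3 -m jog '[{"x":0,"y":-0.7,"z":-0.15,"turn":0,"claw":1.1},{"x":0,"y":-1.4,"z":-0.3,"turn":0,"claw":2.2},{"x":0,"y":-2.1,"z":-0.45,"turn":0,"claw":3.3},{"x":0,"y":-2.8,"z":-0.6,"turn":0,"claw":4.4},{"x":0,"y":-3.4,"z":-0.75,"turn":0,"claw":5.4},{"x":0,"y":-4.0,"z":-0.9,"turn":0,"claw":6.4},{"x":0,"y":-4.7,"z":-1.1,"turn":0,"claw":7.4},{"x":0,"y":-5.4,"z":-1.3,"turn":0,"claw":8.5},{"x":0,"y":-5.4,"z":-1.3,"turn":0,"claw":8.5},{"x":0,"y":-5.4,"z":-1.3,"turn":0,"claw":8.5}]' && cat > ang.py <<'E'
from h import *
snap("side","sx");s=read_state();print(s["position"],s["ft_force"].round(1))
t=cv2.imread("pics/sx_raw.png");h=cv2.cvtColor(t,cv2.COLOR_BGR2HSV)
m=((t[...,2]>150)&(h[...,1]<135)&(h[...,1]>40)&(h[...,0]<30)&(h[...,0]>8))
for y in range(104,180,4): print(y,"".join("#" if v else "." for v in m[y,250:320]))
E
python3 ang.py; python3 - <<'E'
# swing about F1 (+y finger): F1 centre = TCP + d*u, u=jaw dir from TCP to F1
import numpy as np
d=.0497
for k in range(0,14):
    f=min(k*.12,1.5708); print(k,round(f,3),"x",round(100*d*np.sin(f),2),"y",round(100*d*(1-np.cos(f)),2))
E
```

```text
t: 13.22
position: [0.5969, -0.3403, 0.0829]
eef_rot: [-0.016, 1.571, 0.017]
ft_force: [0.4, 0.4, 0.6]
gripper_width: 0.0852
[ 0.59711356 -0.33991941  0.0832024 ] [-0.5 -0.7 -0.3]
104 ......................................................................
108 ......................................................................
112 ......................................................................
116 ......................................................................
120 ......................................................................
124 ......................................................................
128 ......................................................................
132 ....................................##................................
136 ................................##....................................
140 ............................####......................................
144 .........................#####........................................
148 ........................####..........................................
152 .....................###..................................#...........
156 ..................###.................................................
160 ...............###..............................#.##..................
164 ............###.......................................................
168 ............#.....................................#...................
172 ......###..##....................####....#.......##...................
176 .............##..........................##......###..................
0 0.0 x 0.0 y 0.0
1 0.12 x 0.59 y 0.04
2 0.24 x 1.18 y 0.14
3 0.36 x 1.75 y 0.32
4 0.48 x 2.3 y 0.56
5 0.6 x 2.81 y 0.87
6 0.72 x 3.28 y 1.23
7 0.84 x 3.7 y 1.65
8 0.96 x 4.07 y 2.12
9 1.08 x 4.38 y 2.63
10 1.2 x 4.63 y 3.17
11 1.32 x 4.81 y 3.74
12 1.44 x 4.93 y 4.32
13 1.56 x 4.97 y 4.92
```

The plate is still leaning on the finger, silhouette unchanged. Swinging the other finger round.

```bash
python3 -m jog '[{"x":0.59,"y":0.04,"z":0,"turn":0.12,"claw":8.5},{"x":1.18,"y":0.14,"z":0,"turn":0.24,"claw":8.5},{"x":1.75,"y":0.32,"z":0,"turn":0.36,"claw":8.5},{"x":2.3,"y":0.56,"z":0,"turn":0.48,"claw":8.5},{"x":2.81,"y":0.87,"z":0,"turn":0.6,"claw":8.5},{"x":3.28,"y":1.23,"z":0,"turn":0.72,"claw":8.5},{"x":3.7,"y":1.65,"z":0,"turn":0.84,"claw":8.5},{"x":4.1,"y":2.12,"z":0,"turn":0.96,"claw":8.5},{"x":4.45,"y":2.63,"z":0,"turn":1.08,"claw":8.5},{"x":4.75,"y":3.17,"z":0,"turn":1.2,"claw":8.5},{"x":5.0,"y":3.74,"z":0,"turn":1.32,"claw":8.5},{"x":5.15,"y":4.32,"z":0,"turn":1.44,"claw":8.5},{"x":5.25,"y":4.92,"z":0,"turn":1.57,"claw":8.5},{"x":5.25,"y":4.97,"z":0,"turn":1.57,"claw":8.5},{"x":5.25,"y":4.97,"z":0,"turn":1.57,"claw":8.5}]' && python3 ang.py
```

```text
t: 14.52
position: [0.6499, -0.2895, 0.0836]
eef_rot: [-1.223, 1.2, 1.223]
ft_force: [-0.8, 0.5, -0.8]
gripper_width: 0.0847
[ 0.64975183 -0.28981073  0.08346616] [-0.2 -0.3  0.2]
104 ......................................................................
108 ......................................................................
112 ......................................................................
116 ......................................................................
120 ......................................................................
124 ......................................................................
128 ......................................................................
132 ...................................##.................................
136 ................................##....................................
140 ............................###.......................................
144 .........................####.........................................
148 ........................###...........................................
152 .....................##...................................#...........
156 ..................###.................................................
160 ...............###..............................#.##..................
164 ............##........................................................
168 ............#.....................................#...................
172 ......##...##....................####..#.#.......##...................
176 .............##..........................##......##...................
```

The swing worked and the plate is now between the two pads. Closing while bringing it upright.

```bash
python3 -m jog '[{"x":-0.28,"y":0,"z":0.1,"turn":0,"claw":7.4},{"x":-0.53,"y":0,"z":0.2,"turn":0,"claw":6.3},{"x":-0.78,"y":0,"z":0.35,"turn":0,"claw":5.2},{"x":-1.03,"y":0,"z":0.5,"turn":0,"claw":4.1},{"x":-1.25,"y":0,"z":0.65,"turn":0,"claw":3.0},{"x":-1.15,"y":0,"z":0.8,"turn":0,"claw":2.4},{"x":-0.95,"y":0,"z":0.9,"turn":0,"claw":2.0},{"x":-0.75,"y":0,"z":1.0,"turn":0,"claw":1.6},{"x":-0.65,"y":0,"z":1.0,"turn":0,"claw":1.4},{"x":-0.65,"y":0,"z":1.0,"turn":0,"claw":1.2}]' 20 && python3 -m jog '[{"x":0,"y":0,"z":0,"turn":0,"claw":0.8},{"x":0,"y":0,"z":0,"turn":0,"claw":0.4},{"x":0,"y":0,"z":0,"turn":0,"claw":0.2},{"x":0,"y":0,"z":0,"turn":0,"claw":0.2},{"x":0,"y":0,"z":0,"turn":0,"claw":0.2}]' 25 && python3 ang.py
```

```text
t: 15.4
position: [0.6452, -0.2903, 0.0945]
eef_rot: [-1.228, 1.197, 1.221]
ft_force: [2.0, -0.4, 4.7]
gripper_width: 0.0122
t: 15.82
position: [0.6452, -0.2905, 0.0955]
eef_rot: [-1.229, 1.196, 1.22]
ft_force: [2.9, -0.2, 5.6]
gripper_width: 0.0055
[ 0.64519856 -0.29053616  0.09548857] [ 3.1 -0.4  5.6]
104 ......................................................................
108 ......................................................................
112 ......................................................................
116 ......................................................................
120 ......................................................................
124 ........................##............................................
128 .....................####.............................................
132 ...................######.............................................
136 ................#######........##.....................................
140 ...............#####.........####.....................................
144 ................##........####........................................
148 ................##....#####...........................................
152 ................###.####..................................#...........
156 ................######........................................#.......
160 ...............#####............................#.##..................
164 ...........##..####.......................................#...........
168 ............#..####...............................#...................
172 ......##...##..###................####..##.......##...................
176 .............##..........................##......###..................
```

Pinched: width 5.5 mm on the 6 mm plate. Lifting straight up, slowly at first.

```bash
python3 -m jog '[{"x":0,"y":0,"z":0.3,"turn":0,"claw":0.2},{"x":0,"y":0,"z":0.8,"turn":0,"claw":0.2},{"x":0,"y":0,"z":1.5,"turn":0,"claw":0.2},{"x":0,"y":0,"z":2.5,"turn":0,"claw":0.2},{"x":0,"y":0,"z":4,"turn":0,"claw":0.2},{"x":0,"y":0,"z":6,"turn":0,"claw":0.2},{"x":0,"y":0,"z":8.5,"turn":0,"claw":0.2},{"x":0,"y":0,"z":11,"turn":0,"claw":0.2},{"x":0,"y":0,"z":12,"turn":0,"claw":0.2},{"x":0,"y":0,"z":12,"turn":0,"claw":0.2},{"x":0,"y":0,"z":12,"turn":0,"claw":0.2}]' 40 && python3 - <<'E'
from h import *
snap("side","s9");s=read_state();print(s["position"],s["ft_force"].round(1),s["gripper_width"])
cv2.imwrite("pics/s9c.png",cv2.resize(cv2.imread("pics/s9_raw.png")[20:190,200:370],None,fx=3.4,fy=3.4,interpolation=2))
p=s["position"]
for b in(.0875,.08,.095):
  print(b,((proj("side",[[p[0],-.2087,p[2]-b],[p[0],-.3587,p[2]-b],[p[0],-.2087,p[2]-b+.12]])-[200,20])*3.4).round(0).tolist())
E
```

```text
t: 16.78
position: [0.6431, -0.2898, 0.2128]
eef_rot: [-1.224, 1.199, 1.225]
ft_force: [0.1, 1.0, -1.5]
gripper_width: 0.0053
[ 0.64258927 -0.28957636  0.21142167] [-0.2  0.6 -1.5] 0.0052843782535083065
0.0875 [[220.0, 400.0], [285.0, 321.0], [215.0, 260.0]]
0.08 [[219.0, 392.0], [285.0, 314.0], [214.0, 251.0]]
0.095 [[220.0, 408.0], [285.0, 329.0], [215.0, 269.0]]
```

View pics/s9c.png

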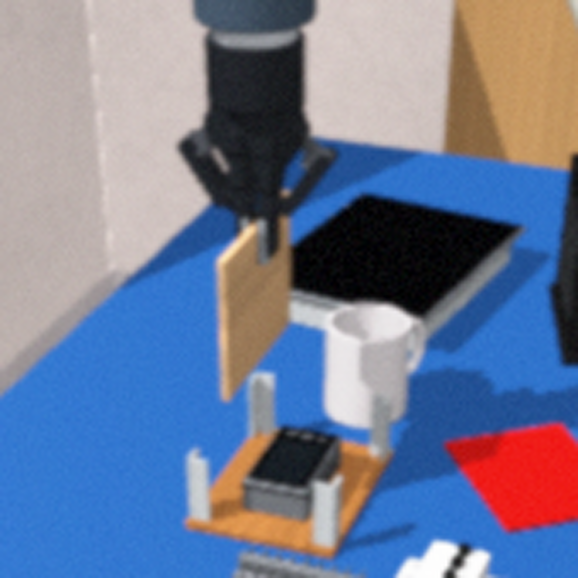

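The plate hangs upright from the pads, with its lower corner at (225,398). That matches my estimate of the bottom being 87.5 mm below the TCP. The lower panel still sits in the cradle. Carrying it to the pile.

```bash
python3 -m jog '[{"x":0.1,"y":2,"z":0,"turn":0,"claw":0.2},{"x":0.2,"y":5,"z":0,"turn":0,"claw":0.2},{"x":0.3,"y":9,"z":0,"turn":0.02,"claw":0.2},{"x":0.4,"y":13,"z":0,"turn":0.04,"claw":0.2},{"x":0.5,"y":17,"z":0,"turn":0.06,"claw":0.2},{"x":0.6,"y":21,"z":0,"turn":0.08,"claw":0.2},{"x":0.7,"y":25,"z":0,"turn":0.1,"claw":0.2},{"x":0.8,"y":29,"z":0,"turn":0.12,"claw":0.2},{"x":0.9,"y":33,"z":0,"turn":0.14,"claw":0.2},{"x":1.0,"y":37,"z":0,"turn":0.156,"claw":0.2},{"x":1.1,"y":41,"z":0,"turn":0.156,"claw":0.2},{"x":1.2,"y":45,"z":0,"turn":0.156,"claw":0.2},{"x":1.3,"y":49,"z":0,"turn":0.156,"claw":0.2},{"x":1.37,"y":52,"z":0,"turn":0.156,"claw":0.2},{"x":1.37,"y":54.5,"z":0,"turn":0.156,"claw":0.2},{"x":1.37,"y":56,"z":0,"turn":0.156,"claw":0.2},{"x":1.37,"y":56.4,"z":0,"turn":0.156,"claw":0.2},{"x":1.37,"y":56.4,"z":0,"turn":0.156,"claw":0.2},{"x":1.37,"y":56.4,"z":0,"turn":0.156,"claw":0.2}]' && python3 -m jog '[{"x":0,"y":0,"z":-3,"turn":0,"claw":0.2},{"x":0,"y":0,"z":-6,"turn":0,"claw":0.2},{"x":0,"y":0,"z":-8.5,"turn":0,"claw":0.2},{"x":0,"y":0,"z":-9.5,"turn":0,"claw":0.2},{"x":0,"y":0,"z":-10,"turn":0,"claw":0.2},{"x":0,"y":0,"z":-10,"turn":0,"claw":0.2}]' && python3 - <<'E'
from h import *
from scipy.spatial.transform import Rotation as Ro
snap("top","ta");snap("side","sa");s=read_state();p=s["position"];R=Ro.from_rotvec(s["eef_rot"]).as_matrix();print(p,s["ft_force"].round(1),s["gripper_width"],np.arctan2(R[1,1],R[0,1]))
t=cv2.imread("pics/sa_raw.png");h=cv2.cvtColor(t,cv2.COLOR_BGR2HSV)
m=((t[...,2]>140)&(h[...,1]<135)&(h[...,1]>30)&(h[...,0]<35)&(h[...,0]>5))
y,x=np.where(m[200:345,140:260]);
for yy in range(200,345,5): print(yy,"".join("#" if v else "." for v in m[yy,145:255]))
c,sn=np.cos(.177),np.sin(.177);ex=np.array([c,sn,0]);ey=np.array([-sn,c,0])
C=p+.0065*ey
for w,q in(("bot+y",C+.075*ey+[0,0,-.0875]),("bot-y",C-.075*ey+[0,0,-.0875]),("top+y",C+.075*ey+[0,0,.0325]),("top-y",C-.075*ey+[0,0,.0325])): print(w,proj("side",q)[0].round(0))
O=np.array([.5975,.27,.012])
for a,b in((1,1),(1,-1),(-1,-1),(-1,1)): print("pile",a,b,proj("side",O+.06*a*ex+.075*b*ey)[0].round(0))
E
```

```text
t: 18.42
position: [0.6568, 0.2729, 0.2125]
eef_rot: [-1.338, 1.122, 1.339]
ft_force: [0.5, -0.6, -1.3]
gripper_width: 0.0057
t: 18.92
position: [0.6571, 0.2727, 0.1132]
eef_rot: [-1.338, 1.122, 1.338]
ft_force: [0.0, -0.7, -1.0]
gripper_width: 0.0055
[0.65803379 0.27374689 0.1154517 ] [0.  0.5 0.1] 0.005355710376322558 -2.9649515634378147
200 ..............................................................................................................
205 ..............................................................................................................
210 ..............................................................................................................
215 ..............................................................................................................
220 ..............................................................................................................
225 .........................####.................................................................................
230 ........................###.....................................
[... 2036 characters left out ...]
############################################....................................
325 ...............#########################################################......................................
330 .............................................##########################.......................................
335 ..............................................................................................................
340 ..............................................................................................................
bot+y [154. 315.]
bot-y [182. 260.]
top+y [140. 274.]
top-y [173. 220.]
pile 1 1 [155. 320.]
pile 1 -1 [183. 266.]
pile -1 -1 [235. 273.]
pile -1 1 [213. 330.]
```

```bash
python3 -m jog '[{"x":0,"y":0,"z":-0.5,"turn":0,"claw":0.2},{"x":0,"y":0,"z":-0.9,"turn":0,"claw":0.2},{"x":0,"y":0,"z":-1.1,"turn":0,"claw":0.2},{"x":0,"y":0,"z":-1.1,"turn":0,"claw":0.2}]'|grep -E "pos|ft"; for i in 1 2 3 4 5; do python3 -m jog '[{"x":0,"y":0,"z":-0.1,"turn":0,"claw":0.2},{"x":0,"y":0,"z":-0.1,"turn":0,"claw":0.2}]'|grep -E "pos|ft"; done
```

```text
position: [0.6565, 0.2739, 0.1017]
ft_force: [0.6, -0.3, -0.9]
position: [0.6568, 0.274, 0.1012]
ft_force: [-0.3, -0.4, -1.0]
position: [0.6569, 0.274, 0.1002]
ft_force: [-1.0, 0.5, -0.6]
position: [0.6571, 0.274, 0.0996]
ft_force: [0.5, 0.1, 0.1]
position: [0.6573, 0.2742, 0.0995]
ft_force: [-1.5, 0.9, 4.4]
position: [0.6574, 0.2742, 0.0995]
ft_force: [-2.5, 0.9, 6.7]
```

Contact felt at TCP z = 0.0995, exactly the predicted 12 + 87.5 mm. Next I work out the lay-down path: bottom far edge as hinge, near finger carrying the top edge, far fingertip holding the upper face.

```bash
python3 - <<'E'
import numpy as np
from scipy.interpolate import PchipInterpolator as P
th=[90,85,80,70,60,50,40,35,30,25,20,15,10,7]
de=[32.5,31,30,28,26,24,20,18,16,14,12,9,6,4]
sl=[0,.5,1,2,3,3,2,-1,-2,-2,-2,-2,-2,-2]
T=[90,86,82,78,74,70,66,62,58,54,50,46,42,38,35,32,29,26,23,20,17,14,11,9,7]
D=P(th[::-1],de[::-1]);S=P(th[::-1],sl[::-1])
for t in T:
    a=np.radians(t);d=D(t);wg=(6+d*np.cos(a))/np.sin(a);w=wg+S(t)
    uL=3+120*np.cos(a);zL=12+120*np.sin(a);wa=max(w,wg)
    u=uL-wa/2;z=zL-d-13*(wa-6)/85   # relative to pinch-calibrated TCP (w=6)
    print(t,"wgeo %.1f claw %.2f"%(wg,w/10),"x %.2f y %.2f z %.2f"%(-.0984*u,-.0176*u,(z-97.5)/10))
E
```

```text
90 wgeo 6.0 claw 0.60 x -0.00 y -0.00 z 0.20
86 wgeo 8.2 claw 0.86 x -0.70 y -0.12 z 0.26
82 wgeo 10.3 claw 1.11 x -1.39 y -0.25 z 0.22
78 wgeo 12.4 claw 1.36 x -2.08 y -0.37 z 0.11
74 wgeo 14.5 claw 1.61 x -2.76 y -0.49 z -0.05
70 wgeo 16.6 claw 1.86 x -3.42 y -0.61 z -0.27
66 wgeo 18.7 claw 2.12 x -4.06 y -0.73 z -0.54
62 wgeo 20.8 claw 2.38 x -4.67 y -0.84 z -0.87
58 wgeo 23.1 claw 2.61 x -5.27 y -0.94 z -1.24
54 wgeo 25.5 claw 2.85 x -5.83 y -1.04 z -1.68
50 wgeo 28.0 claw 3.10 x -6.36 y -1.14 z -2.14
46 wgeo 30.2 claw 3.30 x -6.87 y -1.23 z -2.59
42 wgeo 32.1 claw 3.45 x -7.37 y -1.32 z -3.04
38 wgeo 34.3 claw 3.53 x -7.86 y -1.41 z -3.53
35 wgeo 36.2 claw 3.52 x -8.19 y -1.46 z -3.93
32 wgeo 38.2 claw 3.64 x -8.43 y -1.51 z -4.36
29 wgeo 40.5 claw 3.85 x -8.63 y -1.54 z -4.82
26 wgeo 43.2 claw 4.12 x -8.78 y -1.57 z -5.30
23 wgeo 46.5 claw 4.45 x -8.87 y -1.59 z -5.81
20 wgeo 50.5 claw 4.85 x -8.91 y -1.59 z -6.33
17 wgeo 54.1 claw 5.21 x -8.93 y -1.60 z -6.80
14 wgeo 58.5 claw 5.65 x -8.87 y -1.59 z -7.29
11 wgeo 65.5 claw 6.35 x -8.66 y -1.55 z -7.83
9 wgeo 72.2 claw 7.02 x -8.41 y -1.50 z -8.22
7 wgeo 81.8 claw 7.98 x -7.99 y -1.43 z -8.65
```

```bash
python3 -m jog '[{"x":0,"y":0,"z":0.2,"turn":0,"claw":0.6},{"x":-0.2,"y":-0.04,"z":0.22,"turn":0,"claw":0.7},{"x":-0.45,"y":-0.08,"z":0.24,"turn":0,"claw":0.78},{"x":-0.7,"y":-0.12,"z":0.26,"turn":0,"claw":0.86},{"x":-1.05,"y":-0.18,"z":0.24,"turn":0,"claw":0.98},{"x":-1.39,"y":-0.25,"z":0.22,"turn":0,"claw":1.11},{"x":-1.75,"y":-0.31,"z":0.17,"turn":0,"claw":1.24},{"x":-2.08,"y":-0.37,"z":0.11,"turn":0,"claw":1.36},{"x":-2.4,"y":-0.43,"z":0.03,"turn":0,"claw":1.48},{"x":-2.76,"y":-0.49,"z":-0.05,"turn":0,"claw":1.61},{"x":-3.1,"y":-0.55,"z":-0.16,"turn":0,"claw":1.74},{"x":-3.42,"y":-0.61,"z":-0.27,"turn":0,"claw":1.86},{"x":-3.42,"y":-0.61,"z":-0.27,"turn":0,"claw":1.86}]' 20 && cat > pl.py <<'E'
from h import *
snap("side","sb");s=read_state();p=s["position"];print(p.round(4),s["ft_force"].round(1),s["gripper_width"].round(4))
t=cv2.imread("pics/sb_raw.png");h=cv2.cvtColor(t,cv2.COLOR_BGR2HSV)
m=((t[...,2]>140)&(h[...,1]<135)&(h[...,1]>30)&(h[...,0]<35)&(h[...,0]>5))
for yy in range(205,340,5): print(yy,"".join("#" if v else "." for v in m[yy,140:250]))
E
cat >> pl.py <<'E'
import sys
c,sn=np.cos(.177),np.sin(.177);ex=np.array([c,sn,0]);ey=np.array([-sn,c,0]);O=np.array([.5975,.27,.012])
for d in map(float,sys.argv[1:]):
    a=np.radians(d);B=O+.056*ex;L=B-.12*np.cos(a)*ex+[0,0,.12*np.sin(a)]
    print(d,proj("side",[B+.075*ey,B-.075*ey,L+.075*ey,L-.075*ey]).round(0).tolist())
E
python3 pl.py 70 60
```

```text
t: 21.27
position: [0.6219, 0.2677, 0.0944]
eef_rot: [-1.338, 1.121, 1.339]
ft_force: [-0.1, 0.4, 0.6]
gripper_width: 0.0184Traceback (most recent call last):
  File "pl.py", line 2, in <module>
    snap("side","sb");s=read_state();p=s["position"];print(p.round(4),s["ft_force"].round(1),s["gripper_width"].round(4))
                                                                                             ^^^^^^^^^^^^^^^^^^^^^^^^
AttributeError: 'float' object has no attribute 'round'
```

```bash
sed -i 's/s\["gripper_width"\].round(4)/round(s["gripper_width"],4)/' pl.py && python3 pl.py 70 60
```

```text
[0.6226 0.2678 0.0946] [ 0.6  0.2 -0.1] 0.0183
205 ..............................................................................................................
210 ..............................................................................................................
215 ..............................................................................................................
220 ..............................................................................................................
225 ..............................................................................................................
230 ..............................................................................................................
235 ...................................................####.......................................................
240 ..................................................###.........................................................
245 ..............................................................................................................
250 ..............
[... 1491 characters left out ...]
........###############################################################.............................
320 .................##############################################################...............................
325 ....................#########################################################.................................
330 ..................................................##########################..................................
335 ..............................................................................................................
70.0 [[157.0, 321.0], [185.0, 266.0], [166.0, 287.0], [195.0, 231.0]]
60.0 [[157.0, 321.0], [185.0, 266.0], [177.0, 291.0], [205.0, 235.0]]
```

The silhouette shows the tilt at 70° with the bottom edge at the pile's far edge, as planned. Continuing to 46°.

```bash
python3 -m jog '[{"x":-0.32,"y":-0.06,"z":-0.13,"turn":0,"claw":1.98},{"x":-0.64,"y":-0.12,"z":-0.27,"turn":0,"claw":2.12},{"x":-0.95,"y":-0.17,"z":-0.43,"turn":0,"claw":2.25},{"x":-1.25,"y":-0.23,"z":-0.6,"turn":0,"claw":2.38},{"x":-1.55,"y":-0.28,"z":-0.78,"turn":0,"claw":2.5},{"x":-1.85,"y":-0.33,"z":-0.97,"turn":0,"claw":2.61},{"x":-2.13,"y":-0.38,"z":-1.19,"turn":0,"claw":2.73},{"x":-2.41,"y":-0.43,"z":-1.41,"turn":0,"claw":2.85},{"x":-2.68,"y":-0.48,"z":-1.64,"turn":0,"claw":2.97},{"x":-2.94,"y":-0.53,"z":-1.87,"turn":0,"claw":3.1},{"x":-3.2,"y":-0.58,"z":-2.1,"turn":0,"claw":3.2},{"x":-3.45,"y":-0.62,"z":-2.32,"turn":0,"claw":3.3},{"x":-3.45,"y":-0.62,"z":-2.32,"turn":0,"claw":3.3}]' && python3 pl.py 50 45 40
```

```text
t: 22.45
position: [0.588, 0.2616, 0.0713]
eef_rot: [-1.339, 1.12, 1.338]
ft_force: [-0.4, -0.6, 1.5]
gripper_width: 0.033
[0.5882 0.2616 0.0716] [-0.6 -0.1  0.5] 0.0331
205 ..............................................................................................................
210 ..............................................................................................................
215 ..............................................................................................................
220 ..............................................................................................................
225 ..............................................................................................................
230 ..............................................................................................................
235 ..............................................................................................................
240 ..............................................................................................................
245 ......
[... 1684 characters left out ...]
#.............................
320 .................##############################################################...............................
325 ....................#########################################################.................................
330 ...................................................#########################..................................
335 ..............................................................................................................
50.0 [[157.0, 321.0], [185.0, 266.0], [187.0, 297.0], [213.0, 241.0]]
45.0 [[157.0, 321.0], [185.0, 266.0], [192.0, 300.0], [217.0, 244.0]]
40.0 [[157.0, 321.0], [185.0, 266.0], [196.0, 303.0], [221.0, 247.0]]
```

```bash
python3 -m jog '[{"x":-0.25,"y":-0.05,"z":-0.23,"turn":0,"claw":3.4},{"x":-0.5,"y":-0.09,"z":-0.45,"turn":0,"claw":3.4},{"x":-0.75,"y":-0.13,"z":-0.7,"turn":0,"claw":3.4},{"x":-0.99,"y":-0.18,"z":-0.94,"turn":0,"claw":3.3},{"x":-0.99,"y":-0.18,"z":-0.94,"turn":0,"claw":3.1},{"x":-0.99,"y":-0.18,"z":-0.94,"turn":0,"claw":3.1}]' 20 && python3 pl.py 38|grep -v "^2[0-3]"
```

```text
t: 23.0
position: [0.5821, 0.2608, 0.0657]
eef_rot: [-1.342, 1.111, 1.332]
ft_force: [3.7, -1.1, 9.1]
gripper_width: 0.0338
[0.5822 0.2607 0.0657] [ 3.2 -1.6  8.7] 0.0339
240 ..............................................................................................................
245 ..............................................................................................................
250 ............................................................................###...............................
255 ..............................................................................................................
260 .......................................................########...............................................
265 ........................................................##########............................................
270 ..........................................#####..........############.........................................
275 ........................................##########.......############.........##################..............
280 .....
[... 740 characters left out ...]
############################...........................
315 ...................##############################################################.............................
320 .................##############################################################...............................
325 ....................#########################################################.................................
330 ..................................................##########################..................................
335 ..............................................................................................................
38.0 [[157.0, 321.0], [185.0, 266.0], [198.0, 305.0], [222.0, 248.0]]
```

```bash
python3 -m jog '[{"x":-0.17,"y":-0.03,"z":-0.1,"turn":0,"claw":3.3},{"x":-0.33,"y":-0.05,"z":-0.25,"turn":0,"claw":3.4},{"x":-0.45,"y":-0.08,"z":-0.45,"turn":0,"claw":3.5},{"x":-0.57,"y":-0.1,"z":-0.65,"turn":0,"claw":3.6},{"x":-0.67,"y":-0.12,"z":-0.85,"turn":0,"claw":3.7},{"x":-0.77,"y":-0.13,"z":-1.1,"turn":0,"claw":3.8},{"x":-0.77,"y":-0.13,"z":-1.1,"turn":0,"claw":3.8}]' 20 && python3 pl.py 29|grep -v "^2[0-3]"
```

```text
t: 23.63
position: [0.5711, 0.2589, 0.0535]
eef_rot: [-1.34, 1.117, 1.337]
ft_force: [-5.6, -0.9, 14.4]
gripper_width: 0.0377
[0.5711 0.2589 0.0537] [-6.5 -1.5 13.2] 0.0382
240 ..............................................................................................................
245 ..............................................................................................................
250 ..............................................................................................................
255 ..................................................................................####........................
260 ...................................................................................##.........................
265 ...........................................................###########........................................
270 ..........................................########...........############.....................................
275 .......................................#############..........##############..........##########..............
280 ...
[... 742 characters left out ...]
############################...........................
315 ...................##############################################################.............................
320 .................##############################################################...............................
325 ....................#########################################################.................................
330 ..................................................##########################..................................
335 ..............................................................................................................
29.0 [[157.0, 321.0], [185.0, 266.0], [204.0, 311.0], [227.0, 254.0]]
```

```bash
python3 -m jog '[{"x":-0.08,"y":-0.02,"z":-0.15,"turn":0,"claw":4.0},{"x":-0.15,"y":-0.03,"z":-0.35,"turn":0,"claw":4.15},{"x":-0.2,"y":-0.04,"z":-0.6,"turn":0,"claw":4.3},{"x":-0.24,"y":-0.05,"z":-0.85,"turn":0,"claw":4.5},{"x":-0.26,"y":-0.05,"z":-1.1,"turn":0,"claw":4.7},{"x":-0.28,"y":-0.05,"z":-1.35,"turn":0,"claw":4.9},{"x":-0.28,"y":-0.05,"z":-1.35,"turn":0,"claw":4.9}]' 20 && python3 pl.py 22|grep -v "^2[0-3]"
```

```text
t: 24.27
position: [0.5673, 0.2577, 0.0364]
eef_rot: [-1.338, 1.122, 1.339]
ft_force: [0.5, 0.2, 0.2]
gripper_width: 0.049
[0.5675 0.2578 0.0369] [ 0.3 -0.5  0.6] 0.0489
240 ..............................................................................................................
245 ..............................................................................................................
250 ..............................................................................................................
255 ..............................................................................................................
260 ..............................................................................................................
265 ..............................................................................................................
270 .....................................###....................##############....................................
275 ..................................################...........##################...............................
280 ......
[... 669 characters left out ...]
..........
310 ................###################################################################...........................
315 ..............###################################################################.............................
320 .............##################################################################...............................
325 ....................#########################################################.................................
330 ..................................................##########################..................................
335 ..............................................................................................................
```

The base slipped outward by a few mm and the forces dropped to zero, so I need to see what happened. This is my last picture: a composite of both views.

```bash
python3 - <<'E'
from h import *
snap("top","tc")
a=cv2.imread("pics/sb_raw.png")[215:345,130:270];b=cv2.imread("pics/tc_raw.png")[125:225,130:220]
a=cv2.resize(a,None,fx=3.3,fy=3.3,interpolation=2);b=cv2.resize(b,None,fx=3.6,fy=3.6,interpolation=2)
C=np.zeros((430,790,3),np.uint8);C[:a.shape[0],:a.shape[1]]=a;C[:b.shape[0],464:464+b.shape[1]]=b;cv2.imwrite("pics/cc.png",C)
E
```

```text
(no output)
```

View pics/cc.png

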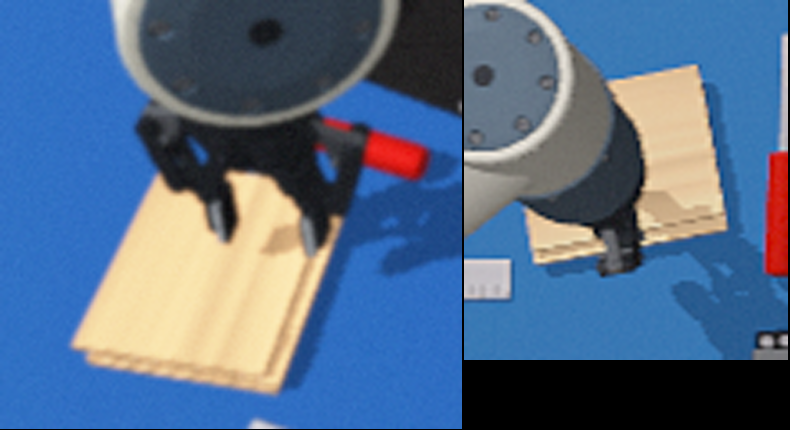

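The spacer is down flat on the pile, all faces parallel, but shifted about 10 mm towards the far side: a strip of the pile shows at its near edge, at (280,340) and (650,235). That shift has to be corrected. First I retreat and measure it.

```bash
python3 -m jog '[{"x":0,"y":0,"z":1,"turn":0,"claw":5.2},{"x":0,"y":0,"z":4,"turn":0,"claw":8.5},{"x":0,"y":0,"z":8,"turn":0,"claw":8.5},{"x":0,"y":0,"z":12,"turn":0,"claw":8.5},{"x":0,"y":-4,"z":13,"turn":0,"claw":8.5},{"x":0,"y":-8,"z":13,"turn":0,"claw":8.5},{"x":0,"y":-12,"z":13,"turn":0,"claw":8.5},{"x":0,"y":-16,"z":13,"turn":0,"claw":8.5},{"x":0,"y":-20,"z":13,"turn":0,"claw":8.5},{"x":0,"y":-24,"z":13,"turn":0,"claw":8.5},{"x":0,"y":-24,"z":13,"turn":0,"claw":8.5},{"x":0,"y":-24,"z":13,"turn":0,"claw":8.5}]' && cat > meas.py <<'E'
from h import *
snap("top","tm");snap("side","sm");print(read_state()["position"].round(4))
c,s=np.cos(.177),np.sin(.177)
def own(W): d=W[:,:2]-[.5975,.27]; return np.c_[d@[c,s],d@[-s,c]]*1000
def wood(t):
    h=cv2.cvtColor(t,cv2.COLOR_BGR2HSV)
    return ((t[...,2]>130)&(h[...,1]>30)&(h[...,1]<150)&(h[...,0]<35)&(h[...,0]>5)).astype(np.uint8)*255
for n,f,z in(("top","top0",.012),("top","tm",.018),("side","side0",.012),("side","sm",.018)):
    t=cv2.imread(f"pics/{f}_raw.png");m=wood(t);k=np.zeros_like(m)
    y0,y1,x0,x1=(135,210,130,212) if n=="top" else (255,340,140,250)
    k[y0:y1,x0:x1]=m[y0:y1,x0:x1]
    q=max(cv2.findContours(k,0,2)[0],key=cv2.contourArea)[:,0].astype(float)
    P=own(ray(n,q,z));r=cv2.minAreaRect(P.astype(np.float32))
    # edge lines: median extents in bands of the other coordinate
    def ext(ax,lo,hi,fn):
        b=P[(P[:,1-ax]>lo)&(P[:,1-ax]<hi)];g=b[:,ax];return round(float(np.median(g[g>0] if fn=="max" else g[g<0])),1)
    print(f,"far@y-,0,y+",[ext(0,a,a+40,"max") for a in(-65,-20,25)],"near",[ext(0,a,a+40,"min") for a in(-65,-20,25)],"left",[ext(1,a,a+40,"max") for a in(-50,5)],"right",[ext(1,a,a+40,"min") for a in(-50,5)],np.round(r[1],1))
E
python3 meas.py
```

```text
t: 25.37
position: [0.5679, 0.0159, 0.1687]
eef_rot: [-1.336, 1.121, 1.335]
ft_force: [0.3, -0.2, 0.1]
gripper_width: 0.085
[0.568  0.0183 0.1682]
top0 far@y-,0,y+ [58.3, 58.9, 58.7] near [-60.1, -60.1, -59.0] left [73.8, 73.4] right [-74.5, -73.7] [120.9 150.6]
tm far@y-,0,y+ [nan, nan, nan] near [nan, nan, nan] left [nan, nan] right [nan, nan] [0. 0.]
side0 far@y-,0,y+ [55.6, 55.5, 56.3] near [-62.5, -62.4, -62.4] left [81.8, 82.3] right [-72.5, -70.8] [156.5 120.8]
sm far@y-,0,y+ [66.2, 65.3, 64.9] near [-64.8, -64.4, -64.7] left [85.6, 86.9] right [-71.1, -71.0] [132.6 159.7]
  return _methods._mean(a, axis=axis, dtype=dtype,
  ret = ret.dtype.type(ret / rcount)
```

The top view is blocked by the arm. The side view shows the far edge moved +9.7 mm with about −0.02 rad turn, and the pile's near edge unmoved. I'll pull the far edge back with one finger, jaws diagonal so that the other finger stays clear past the right side.

```bash
python3 -m jog '[{"x":2,"y":3,"z":0,"turn":0.12,"claw":8.5},{"x":4,"y":6,"z":0,"turn":0.24,"claw":8.5},{"x":6,"y":9,"z":0,"turn":0.36,"claw":8.5},{"x":8,"y":12,"z":0,"turn":0.48,"claw":8.5},{"x":10,"y":15,"z":0,"turn":0.6,"claw":8.5},{"x":10.5,"y":18,"z":0,"turn":0.72,"claw":8.5},{"x":10.5,"y":21.4,"z":0,"turn":0.84,"claw":8.5},{"x":10.5,"y":21.4,"z":0,"turn":0.96,"claw":8.5},{"x":10.5,"y":21.4,"z":0,"turn":1.08,"claw":8.5},{"x":10.5,"y":21.4,"z":-3,"turn":1.134,"claw":8.5},{"x":10.5,"y":21.4,"z":-6,"turn":1.134,"claw":8.5},{"x":10.5,"y":21.4,"z":-9,"turn":1.134,"claw":8.5},{"x":10.5,"y":21.4,"z":-12,"turn":1.134,"claw":8.5},{"x":10.5,"y":21.4,"z":-14.5,"turn":1.134,"claw":8.5},{"x":10.5,"y":21.4,"z":-14.5,"turn":1.134,"claw":8.5},{"x":10.5,"y":21.4,"z":-14.5,"turn":1.134,"claw":8.5}]' && python3 - <<'E'
from h import *
from scipy.spatial.transform import Rotation as Ro
s=read_state();R=Ro.from_rotvec(s["eef_rot"]).as_matrix();p=s["position"]
c,sn=np.cos(.177),np.sin(.177);d=p[:2]-[.5975,.27];print(p,s["ft_force"].round(1),"own",d@[c,sn],d@[-sn,c],"jaw",R[:2,1],np.degrees(np.arctan2(R[1,1],R[0,1])-.177)%180)
E
```

```text
t: 26.8
position: [0.6718, 0.2329, 0.0215]
eef_rot: [-2.083, 0.273, 2.087]
ft_force: [-0.2, 0.8, 0.7]
gripper_width: 0.0848
[0.67177121 0.23294589 0.02153191] [-0.2  0.8  0.7] own 0.06658643907894478 -0.04955265984037697 jaw [-0.25494806 -0.96695164] 65.08809432145311
```

```bash
python3 -m jog '[{"x":0,"y":0,"z":-1,"turn":0,"claw":8.5},{"x":0,"y":0,"z":-1.6,"turn":0,"claw":8.5},{"x":0,"y":0,"z":-2,"turn":0,"claw":8.5},{"x":0,"y":0,"z":-2,"turn":0,"claw":8.5},{"x":-0.2,"y":-0.04,"z":-2,"turn":0,"claw":8.5},{"x":-0.4,"y":-0.07,"z":-2,"turn":0,"claw":8.5},{"x":-0.6,"y":-0.11,"z":-2,"turn":0,"claw":8.5},{"x":-0.8,"y":-0.14,"z":-2,"turn":0,"claw":8.5},{"x":-0.95,"y":-0.17,"z":-2,"turn":0,"claw":8.5},{"x":-1.1,"y":-0.2,"z":-2,"turn":0,"claw":8.5},{"x":-1.2,"y":-0.22,"z":-2,"turn":0,"claw":8.5},{"x":-1.2,"y":-0.22,"z":-2,"turn":0,"claw":8.5}]' && python3 meas.py 2>/dev/null | grep -E "sm|side0|^\["
```

```text
t: 27.8
position: [0.6608, 0.2299, 0.0028]
eef_rot: [-2.083, 0.272, 2.082]
ft_force: [0.7, 0.0, 2.3]
gripper_width: 0.0854
[0.6609 0.2298 0.0027]
side0 far@y-,0,y+ [55.6, 55.5, 56.3] near [-62.5, -62.4, -62.4] left [81.8, 82.3] right [-72.5, -70.8] [156.5 120.8]
sm far@y-,0,y+ [60.3, 60.4, 59.9] near [-64.3, -64.4, -64.2] left [85.6, 86.9] right [-71.7, -71.8] [127.2 160.4]
```

```bash
python3 -m jog '[{"x":-0.1,"y":-0.02,"z":0.05,"turn":0,"claw":8.5},{"x":-0.2,"y":-0.04,"z":0.05,"turn":0,"claw":8.5},{"x":-0.3,"y":-0.05,"z":0.05,"turn":0,"claw":8.5},{"x":-0.3,"y":-0.05,"z":0.05,"turn":0,"claw":8.5},{"x":-0.3,"y":-0.05,"z":0.05,"turn":0,"claw":8.5}]' && python3 meas.py 2>/dev/null | grep -E "sm|^\["; python3 -c "
from h import *
print(read_state()['ft_force'])"
```

```text
t: 28.32
position: [0.6576, 0.2293, 0.0029]
eef_rot: [-2.083, 0.272, 2.083]
ft_force: [-0.4, -0.1, 0.3]
gripper_width: 0.0852
[0.6577 0.2293 0.0029]
sm far@y-,0,y+ [56.9, 56.8, 56.9] near [-63.9, -64.4, -63.8] left [85.6, 86.9] right [-71.5, -71.8] [124.2 159.7]
[ 0.25562642 -0.01301335  0.31376079]
```

```bash
python3 -m jog '[{"x":-0.1,"y":-0.02,"z":0,"turn":0,"claw":8.5},{"x":-0.1,"y":-0.02,"z":0,"turn":0,"claw":8.5},{"x":0.3,"y":0.05,"z":0,"turn":0,"claw":8.5},{"x":0.7,"y":0.12,"z":0,"turn":0,"claw":8.5},{"x":0.7,"y":0.12,"z":2,"turn":0,"claw":8.5},{"x":0.7,"y":0.12,"z":6,"turn":0,"claw":8.5},{"x":0.7,"y":0.12,"z":10,"turn":0,"claw":8.5},{"x":0.7,"y":0.12,"z":14,"turn":0,"claw":8.5},{"x":0,"y":-4,"z":15,"turn":-0.12,"claw":8.5},{"x":-1,"y":-8,"z":15,"turn":-0.24,"claw":8.5},{"x":-2,"y":-12,"z":15,"turn":-0.36,"claw":8.5},{"x":-3,"y":-16,"z":15,"turn":-0.48,"claw":8.5},{"x":-4,"y":-20,"z":15,"turn":-0.6,"claw":8.5},{"x":-4.5,"y":-24,"z":15,"turn":-0.72,"claw":8.5},{"x":-5,"y":-28,"z":15,"turn":-0.84,"claw":8.5},{"x":-5,"y":-32,"z":15,"turn":-0.96,"claw":8.5},{"x":-5,"y":-36,"z":15,"turn":-1.08,"claw":8.5},{"x":-5,"y":-40,"z":15,"turn":-1.2,"claw":8.5},{"x":-5,"y":-44,"z":15,"turn":-1.29,"claw":8.5},{"x":-5,"y":-44,"z":15,"turn":-1.29,"claw":8.5}]' && sed -i 's/h\[...,0\]>5)).ast/h[...,0]>5)).ast/' meas.py && python3 meas.py 2>/dev/null; python3 - <<'E'
from h import *
from scipy.spatial.transform import Rotation as Ro
t=cv2.imread("pics/tm_raw.png")
m=(t.max(2)<90).astype(np.uint8)*255;k=np.zeros_like(m);k[140:185,340:400]=m[140:185,340:400]
c=max(cv2.findContours(k,0,2)[0],key=cv2.contourArea);print("lower panel",cv2.minAreaRect((ray("top",c[:,0].astype(float),.04)[:,:2]*1000).astype(np.float32)))
R=Ro.from_rotvec(read_state()["eef_rot"]).as_matrix();print("jaw",np.arctan2(R[1,1],R[0,1]))
E
```

```text
t: 30.08
position: [0.6068, -0.2174, 0.1525]
eef_rot: [-1.217, 1.207, 1.217]
ft_force: [-0.4, 0.6, -0.8]
gripper_width: 0.085
[ 0.6074 -0.2126  0.1524]
top0 far@y-,0,y+ [58.3, 58.9, 58.7] near [-60.1, -60.1, -59.0] left [73.8, 73.4] right [-74.5, -73.7] [120.9 150.6]
tm far@y-,0,y+ [58.3, 58.3, 58.3] near [-60.9, -59.6, -59.8] left [73.6, 75.0] right [-73.6, -74.4] [120.8 151.1]
side0 far@y-,0,y+ [55.6, 55.5, 56.3] near [-62.5, -62.4, -62.4] left [81.8, 82.3] right [-72.5, -70.8] [156.5 120.8]
sm far@y-,0,y+ [55.9, 55.8, 56.2] near [-63.6, -63.6, -63.3] left [85.7, 86.9] right [-70.0, -71.0] [159.5 122. ]
lower panel ((620.3427124023438, -273.201171875), (117.77728271484375, 109.80746459960938), 0.25925683975219727)
jaw -3.123593465392172
```

The spacer now matches the pile outline to within about 1 mm in both views, and the pile hasn't moved. Locating the lower panel in the earlier unobstructed top picture (tc).

```bash
python3 - <<'E'
from h import *
for f in("tc","ta"):
    t=cv2.imread(f"pics/{f}_raw.png")
    for th in(80,100):
        m=(t.max(2)<th).astype(np.uint8)*255;k=np.zeros_like(m);k[140:190,345:400]=m[140:190,345:400]
        c=max(cv2.findContours(k,0,2)[0],key=cv2.contourArea);print(f,th,cv2.minAreaRect((ray("top",c[:,0].astype(float),.04)[:,:2]*1000).astype(np.float32)))
g=lambda u,v:(200+u/3.4,20+v/3.4)
print(ray("side",[g(248,478),g(283,430),g(338,443),g(312,492)],.04).round(4).tolist())
E
```

```text
tc 80 ((608.5253295898438, -276.27947998046875), (53.69924545288086, 98.8957748413086), 1.6894015073776245)
tc 100 ((605.7689819335938, -277.70538330078125), (101.37617492675781, 61.315765380859375), 89.61659240722656)
ta 80 ((605.7752075195312, -276.6658020019531), (98.75916290283203, 61.314571380615234), 89.61656951904297)
ta 100 ((604.9815063476562, -276.78533935546875), (62.8049201965332, 101.78153228759766), 1.6883180141448975)
[[0.6274, -0.2288, 0.04], [0.6278, -0.3146, 0.04], [0.5736, -0.3109, 0.04], [0.5681, -0.2278, 0.04]]
```

```bash
python3 -m jog '[{"x":-0.2,"y":-3.5,"z":0,"turn":0,"claw":8.5},{"x":-0.2,"y":-6.6,"z":0,"turn":0,"claw":8.5},{"x":-0.2,"y":-6.6,"z":-2,"turn":0,"claw":8.5},{"x":-0.2,"y":-6.6,"z":-5,"turn":0,"claw":8.5},{"x":-0.2,"y":-6.6,"z":-8,"turn":0,"claw":8.5},{"x":-0.2,"y":-6.6,"z":-11,"turn":0,"claw":8.5},{"x":-0.2,"y":-6.6,"z":-13,"turn":0,"claw":8.5},{"x":-0.2,"y":-6.6,"z":-14,"turn":0,"claw":8.5},{"x":-0.2,"y":-6.6,"z":-14,"turn":0,"claw":8.5},{"x":-0.2,"y":-6.6,"z":-14,"turn":0,"claw":7},{"x":-0.2,"y":-6.6,"z":-14,"turn":0,"claw":6.2},{"x":-0.2,"y":-6.6,"z":-14,"turn":0,"claw":5.5},{"x":-0.2,"y":-6.6,"z":-14,"turn":0,"claw":5},{"x":-0.2,"y":-6.6,"z":-14,"turn":0,"claw":5},{"x":-0.2,"y":-6.6,"z":-14,"turn":0,"claw":5},{"x":-0.2,"y":-6.6,"z":-14,"turn":0,"claw":5}]' 30
```

```text
t: 31.52
position: [0.6075, -0.277, 0.0154]
eef_rot: [-1.228, 1.197, 1.221]
ft_force: [0.1, 1.6, 7.0]
gripper_width: 0.059
```

```bash
python3 -m jog '[{"x":0,"y":0,"z":1,"turn":0,"claw":5},{"x":0,"y":0,"z":3,"turn":0,"claw":5},{"x":0,"y":0,"z":7,"turn":0,"claw":5},{"x":0,"y":0,"z":11,"turn":0,"claw":5},{"x":0,"y":1,"z":14,"turn":0,"claw":5},{"x":-1,"y":5,"z":14,"turn":-0.07,"claw":5},{"x":-2,"y":9,"z":14,"turn":-0.142,"claw":5},{"x":-3,"y":13,"z":14,"turn":-0.142,"claw":5},{"x":-4,"y":17,"z":14,"turn":-0.142,"claw":5},{"x":-5,"y":21,"z":14,"turn":-0.142,"claw":5},{"x":-5.8,"y":25,"z":14,"turn":-0.142,"claw":5},{"x":-5.8,"y":27.4,"z":12,"turn":-0.142,"claw":5},{"x":-5.8,"y":27.4,"z":8.5,"turn":-0.142,"claw":5},{"x":-5.8,"y":27.4,"z":5,"turn":-0.142,"claw":5},{"x":-5.8,"y":27.4,"z":2.5,"turn":-0.142,"claw":5},{"x":-5.8,"y":27.4,"z":1,"turn":-0.142,"claw":5},{"x":-5.8,"y":27.4,"z":0.5,"turn":-0.142,"claw":5},{"x":-5.8,"y":27.4,"z":0.5,"turn":-0.142,"claw":5}]'; for i in 1 2 3 4 5 6; do python3 -m jog '[{"x":0,"y":0,"z":-0.1,"turn":0,"claw":5},{"x":0,"y":0,"z":-0.1,"turn":0,"claw":5}]'|grep -E "pos|ft"; done
```

```text
t: 33.02
position: [0.5467, -0.003, 0.0171]
eef_rot: [-1.119, 1.267, 1.121]
ft_force: [0.6, 0.1, -0.8]
gripper_width: 0.0594
position: [0.5489, -0.0026, 0.0185]
ft_force: [0.1, -0.7, -0.5]
position: [0.5483, -0.0026, 0.0169]
ft_force: [-0.5, -0.9, -2.2]
position: [0.5478, -0.0027, 0.0152]
ft_force: [-0.4, -0.2, -1.8]
position: [0.5477, -0.0027, 0.0139]
ft_force: [-0.1, 0.5, -2.2]
position: [0.5477, -0.0027, 0.0128]
ft_force: [-0.6, -0.8, -1.1]
position: [0.5476, -0.0027, 0.0118]
ft_force: [0.8, -0.2, -1.9]
```

```bash
for i in 1 2 3; do python3 -m jog '[{"x":0,"y":0,"z":-0.07,"turn":0,"claw":5},{"x":0,"y":0,"z":-0.07,"turn":0,"claw":5}]'|grep -E "pos|ft"; done
```

```text
position: [0.5477, -0.0027, 0.0111]
ft_force: [-0.4, 0.6, -1.8]
position: [0.5479, -0.0026, 0.0106]
ft_force: [-0.1, -0.4, -1.8]
position: [0.5479, -0.0027, 0.0105]
ft_force: [-1.7, 0.4, 4.7]
```

Touching at 4.7 N. Releasing and retreating.

```bash
python3 -m jog '[{"x":0,"y":0,"z":0.05,"turn":0,"claw":5.8},{"x":0,"y":0,"z":0.05,"turn":0,"claw":6.6},{"x":0,"y":0,"z":0.05,"turn":0,"claw":7.4},{"x":0,"y":0,"z":0.05,"turn":0,"claw":7.6},{"x":0,"y":0,"z":2,"turn":0,"claw":7.6},{"x":0,"y":0,"z":6,"turn":0,"claw":7.6},{"x":0,"y":0,"z":10,"turn":0,"claw":7.6},{"x":0,"y":0,"z":14,"turn":0,"claw":7.6},{"x":-3,"y":-2,"z":18,"turn":0,"claw":7.6},{"x":-6,"y":-5,"z":19,"turn":0,"claw":7.6},{"x":-9,"y":-8,"z":20,"turn":0,"claw":7.6},{"x":-12,"y":-11,"z":20,"turn":0,"claw":7.6},{"x":-15,"y":-14,"z":20,"turn":0,"claw":7.6},{"x":-18,"y":-17,"z":20,"turn":0,"claw":7.6},{"x":-20,"y":-20,"z":20,"turn":0,"claw":7.6},{"x":-21,"y":-24,"z":20,"turn":0,"claw":7.6},{"x":-22,"y":-28,"z":20,"turn":0,"claw":7.6},{"x":-23,"y":-31,"z":20,"turn":0,"claw":7.6},{"x":-23,"y":-31,"z":20,"turn":0,"claw":7.6},{"x":-23,"y":-31,"z":20,"turn":0,"claw":7.6}]' && python3 meas.py 2>/dev/null; python3 - <<'E'
from h import *
t=cv2.imread("pics/tm_raw.png");a=cv2.imread("pics/top0_raw.png")
h=cv2.cvtColor(t,cv2.COLOR_BGR2HSV)
c,s=np.cos(-.124),np.sin(-.124)
# panel bezels: bright-ish grey edges vs mat; report rects of non-mat pixels inside the mat
g=cv2.cvtColor(t,6)[125:220,236:312];d=cv2.absdiff(t,a)[125:220,236:312].max(2)
m=cv2.morphologyEx(((d>14)).astype(np.uint8)*255,cv2.MORPH_CLOSE,np.ones((3,3)))
for q in cv2.findContours(m,0,2)[0]:
    if cv2.contourArea(q)>150: print("mat change",cv2.minAreaRect(((lambda W:np.c_[(W-[.5976,-.0098])@[c,s],(W-[.5976,-.0098])@[-s,c]])(ray("top",q[:,0]+[236.,125.],.035)[:,:2])*1000).astype(np.float32)))
nb=lambda t:((lambda h:((h[...,0]<95)|(h[...,0]>125)|(h[...,1]<90)).astype(np.uint8)*255)(cv2.cvtColor(t,cv2.COLOR_BGR2HSV)))
for nm,(x,y,w,hh) in dict(breaker=(300,210,40,45),contactor=(205,210,30,45),term=(312,165,18,45),screwdr=(210,130,15,75),mug=(410,145,55,45),rule=(65,190,82,25)).items():
    r=[cv2.moments(nb(i)[y:y+hh,x:x+w],True) for i in(a,t)];print(nm,[round(r[1][k]/r[1]["m00"]-r[0][k]/r[0]["m00"],2) for k in("m10","m01")],"px shift, area",r[0]["m00"],r[1]["m00"])
E
```

```text
t: 36.18
position: [0.3166, -0.3143, 0.2095]
eef_rot: [-1.115, 1.266, 1.117]
ft_force: [0.6, 0.3, -0.2]
gripper_width: 0.0761
[ 0.3177 -0.3125  0.2097]
top0 far@y-,0,y+ [58.3, 58.9, 58.7] near [-60.1, -60.1, -59.0] left [73.8, 73.4] right [-74.5, -73.7] [120.9 150.6]
tm far@y-,0,y+ [57.0, 58.0, 58.0] near [-61.1, -59.8, -59.8] left [73.9, 74.9] right [-73.6, -74.4] [120.7 151.1]
side0 far@y-,0,y+ [55.6, 55.5, 56.3] near [-62.5, -62.4, -62.4] left [81.8, 82.3] right [-72.5, -70.8] [156.5 120.8]
sm far@y-,0,y+ [55.0, 55.7, 56.3] near [-63.9, -64.4, -64.0] left [85.7, 86.9] right [-71.1, -70.8] [122.5 159.2]
mat change ((-61.93093490600586, -13.370292663574219), (84.77076721191406, 125.85440063476562), 0.34621599316596985)
mat change ((36.553955078125, -10.119758605957031), (127.70882415771484, 86.60075378417969), 88.47130584716797)
breaker [4.77, 1.06] px shift, area 707.0 999.0
contactor [-0.04, -0.0] px shift, area 532.0 531.0
term [-0.03, -0.07] px shift, area 446.0 444.0
screwdr [0.0, 0.01] px shift, area 411.0 410.0
mug [0.0, 0.0] px shift, area 1122.0 1122.0
rule [-0.0, 0.01] px shift, area 804.0 805.0
```

All bystanders show no shift except the breaker window, whose area changed. The arm or its shadow probably reaches into it, so I'll check in the side view along with the panels' glass outlines.

```bash
python3 - <<'E'
from h import *
s0=cv2.imread("pics/side0_raw.png");s1=cv2.imread("pics/sm_raw.png")
w=lambda t:((t.min(2)[175:218,308:356]>150)).astype(np.uint8)
print("breaker side",[(round(m["m10"]/m["m00"],2),round(m["m01"]/m["m00"],2),m["m00"]) for m in(cv2.moments(w(i),True) for i in(s0,s1))])
t0=cv2.imread("pics/top0_raw.png");t=cv2.imread("pics/tm_raw.png")
wt=lambda t:((t.min(2)[212:252,300:336]>190)).astype(np.uint8)
print("breaker top",[(round(m["m10"]/m["m00"],2),round(m["m01"]/m["m00"],2),m["m00"]) for m in(cv2.moments(wt(i),True) for i in(t0,t))])
c,s=np.cos(-.124),np.sin(-.124);O=np.array([.5976,-.0098])
# grey bezel / button pixels that are brighter than the mat
g=(t.max(2)>80).astype(np.uint8);k=np.zeros_like(g);mk=cv2.fillConvexPoly(np.zeros_like(g),proj("top",[[*(O+a*np.array([c,s])+b*np.array([-s,c])),.02] for a,b in((.1,.075),(.1,-.075),(-.095,-.075),(-.095,.075))]).astype(np.int32),1)
y,x=np.where((g&mk)>0);W=ray("top",np.c_[x,y],.035)[:,:2]-O;U=np.c_[W@[c,s],W@[-s,c]]*1000
for nm,q in(("far",U[U[:,0]>0]),("near",U[U[:,0]<0])): print(nm,len(q),"x'",np.percentile(q[:,0],[2,98]).round(0),"y'",np.percentile(q[:,1],[2,98]).round(0),np.round(cv2.minAreaRect(q.astype(np.float32))[1],0))
E
```

```text
breaker side [(22.94, 22.54, 960.0), (22.94, 22.57, 964.0)]
breaker top [(19.63, 19.9, 561.0), (19.14, 19.39, 528.0)]
far 203 x' [20. 99.] y' [-51.  69.] [137.  80.]
near 173 x' [-95. -21.] y' [-52.  76.] [129.  96.]
```

The side view shows the breaker unmoved, and both panels lie inside the mat about 40 mm apart. Handing in.

```bash
python3 -c "
from workcell import *
print(finish_job())"
```

```text
the job is handed in; nothing more can be done
None
```

The stack is unpacked and handed in after about 36 s of robot time. Both panels lie glass up on the mat, and the spacer sits flat and square on the pile. The lay-down was not as gentle as asked.

**What I did**
- **Upper panel:** moved to the far half of the mat.
- **Spacer:** I tipped it up by its near edge with closed fingers, swung one finger round to its far side, then pinched it upright and lifted it clear. At the pile I laid it down from its far edge.
- **Lower panel:** moved to the near half of the mat, about 40 mm from the first.

**Last checks**
- **Spacer:** its outline matches the pile's to about 1–2 mm, and the pile has not moved.
- **Panels:** both are inside the mat. The automatic outline also picked up mat edges, so the 40 mm gap comes partly from the placing positions.
- **Bystanders:** the contactor, terminal strip, screwdriver, mug and rule show no shift. The breaker looked changed in the top view (probably the arm or its shadow), but the side view shows it unmoved.

**What went less well**
- **Last part of the lay-down:** the spacer slipped and dropped the rest of the way onto the pile from somewhere under 30°, landing about 10 mm off. I pulled it square with one finger.
- **Cradle:** the spacer slid about 3 mm on the lower panel while taking up its play. The push on its edge briefly reached about 20 N sideways during tipping.
- **Upper panel:** it met the mat with about 17 N.
- **Heights:** my first triangulated heights came out 6–9 mm below the stated ones, so I used the stated heights. Later contacts at the cradle and the pile agreed with them.

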